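# File the frame mouldings in the low rack and shut the gate

## Robot

A 7-joint arm with a two-finger parallel gripper is mounted at the origin on the work surface. World frame = base frame: x ahead of the robot, y to its left, z up, the work surface at z = 0. Lengths are in mm, angles in rad, forces in N, time in s.
With the tool pointing down it reaches from about 400 to 875 mm from the base axis. Payload 6.5 kg.
Tool frame: the origin (TCP) lies on the front face of the gripper's body, between the roots of the fingers; the fingertips stand 73 mm ahead of it and the grasp point (between the pads) lies 54 mm ahead of it (arm.pinch_z is the distance from the TCP to the grasp point, in mm); z points along the fingers, y is the direction in which the jaws open and shut (so a half turn about z gives the same grasp; the last joint's range is limited). The gripper opens to 85 mm and grips with 20 to 120 N. Pads are 22 mm wide; open, the fingers measure 114 mm over their backs; the gripper's body (76 mm by 85 mm) begins 54 mm behind the grasp point. The pads swing forward as they close: fully open they stand 13 mm farther back than shut.
Start: joints at [1.265, 0.536, -0.004, 1.538, 0.003, 1.067, -0.071], TCP at [154.379, -631.393, 303.89] pointing down, gripper open.
Joint ranges: [-2.7, 2.7], [-0.37, 2.16], [-1.27, 1.26], [0.24, 2.4], [-1.31, 4.45], [0.19, 1.91], [-2.76, 2.76]. Speed limits (rad/s): [2.39, 2.39, 3.14, 3.14, 3.14, 3.14, 3.14].

## Interface

Orientations are given as a rotation vector (axis times angle).
In Python, from cell import arm gives the robot as it stands.
- The arm moves only by the tool send_rows, never from a script. Its argument "targets" is a list of rows, each a list of 7 numbers: the closure, from 0 (fully open) to 1 (shut), then the shift along the world's x, y, z in mm, then the turn, a rotation vector about the world's x, y, z in degrees. A call has 1 to 5 rows; each row is the pose to reach, as a shift and turn from the pose commanded when the call began; what a row does not reach only later rows make up. A row lasts 1/12 s, in which the tool goes at most 41.7 mm and 7.16 degrees, less where a joint would pass 70% of its speed; a pose out of reach is approached as far as the arm can. A call with a gripper value outside its range is refused whole. The fingers move at their own pace and stop on an object; "squeeze" is the grip in N (left out, the last holds). Time passes only in rows, so rows that repeat a pose let the fingers close. It gives the time, the measured TCP pose, the force and the opening at its end, in the units of the state.
- arm.read_state(): the state, without advancing time (a new reading comes with each control period).
- arm.snapshot(name): name is "scene" or "top"; returns the picture (480x640x3 uint8, red, green, blue); there is no depth.
- arm.camera_model(name): a dict with "intrinsics" (3x3 intrinsics, pixels), "rvec" (rotation vector, rad) and "tvec" (3), from world to camera coordinates, as OpenCV has them. Camera axes: x right, y down, z forward; pixel columns grow to the right and rows downward; lengths in mm; the calibration is good to about 2 mm. A picture is of the moment at which its call begins. camera_model takes no time and is no camera call.
- arm.close_job(): hands the job in, once; it reports no verdict.
The state is a dict: "time": time; "joint_positions": joint angles; "dq": joint speeds; "effort": joint torques, N m; "ee_pos": TCP position; "tool_rot": TCP orientation; "ft_force": force on the tool from outside, world axes, zero at the start; "wrist_torque": the same for the moment, N m; "gripper_width": finger opening in mm.
Only numpy, scipy, OpenCV 4.12 (cv2) and the standard library are available. Lean on these libraries where they do the work, as an engineer would, in place of code of your own. Each camera call takes 0.05 s, during which the arm holds its last target.

## Task

First clear every steel weight from in front of the low moulding rack and stand it upright, wholly on the black rubber mat. Then slide the gate open and file each moulding on the table lying flat in a lane that it fits, one to a lane, slid in under the clear roof until it is fully home against the back; last, slide the gate fully shut behind them. Weights must stay on the mat and the other things on the table must be left alone.

Things in the scene. Friction and masses are not known exactly. Their poses are not given: they have to be found in the camera images.
- rack: Fixed low plywood rack, 210 mm wide (own y), open towards the robot (own -x); own x points into it. No floor: mouldings slide on the table. Origin on the table, midway across, in the plane of the near ends of fully home mouldings; back wall face at x = +160 mm. Three lanes, parted by 26 mm thick, 30 mm high dividers whose rounded noses reach to x = +37 mm; side walls 12 mm.
- roof (a point): Middle of the front edge of the rack's clear acrylic roof, at the rack's x = +50 mm. The roof's underside is 30 mm and its top (this point) 35 mm above the table; it runs from here to the back over all lanes, so the last 50 mm of a home moulding stay uncovered.
- guide (a point): Middle of the top of the gate's aluminium guide strip fixed to the table at the rack's +y side: 290 mm long, 30 mm wide, 8 mm high (a 14 mm high lip along its inner edge); it covers the rack's x = -30 to 0 mm, y = +145 to +435 mm.
- lane_a (a point): Point on the table on the centre line of a lane 38 mm wide, at the rack's x = 0 (where the near end of a home moulding lies). Axes as the rack's.
- lane_b (a point): The same for the middle lane, 38 mm wide.
- lane_c (a point): The same for the lane next to the gate's guide, 58 mm wide, the only one that the wide moulding fits.
- gate (a joint): Aluminium gate bar that slides across the rack's mouth along the rack's y: 0 m = fully shut (across all lanes), +0.25 m = fully open (clear to the +y side). 260 mm long, 12 mm thick (rack x = -20 to -8 mm), 10 to 30 mm above the table; shut, it spans y = -110 to +150 mm. Needs about 2 N and stays where it is left.
- gate_grip (a point): Grip point on the gate's upright dark wooden handle at the bar's +y end: 24 mm (rack x) by 20 mm (rack y), from 10 to 77 mm above the table; this point is on its centre line, 60 mm above the table, and moves with the gate. Take it from above.
- narrow_1: Length of plain wooden picture-frame moulding lying flat, 160 mm long (own x, ends alike), 30 mm wide (own y), 22 mm high: a 15 mm high base of full width and a narrower ridge on top. Origin at the centre of its flat underside. Grip it across its width near one end; the other end goes in under the roof. May be absent.
- narrow_2: Length of plain wooden picture-frame moulding lying flat, 160 mm long (own x, ends alike), 30 mm wide (own y), 22 mm high: a 15 mm high base of full width and a narrower ridge on top. Origin at the centre of its flat underside. Grip it across its width near one end; the other end goes in under the roof. May be absent.
- wide: Length of plain wooden picture-frame moulding lying flat, 160 mm long (own x, ends alike), 50 mm wide (own y), 22 mm high: a 15 mm high base of full width and a narrower ridge on top. Origin at the centre of its flat underside. Grip it across its width near one end; the other end goes in under the roof. Fits lane_c alone. May be absent.
- weight_1: Dark round steel weight standing upright: body 56 mm across and 36 mm high, with a steel grip knob 22 mm across and 40 mm high on top (76 mm high in all), about 0.7 kg. Origin at the centre of its underside. Stands on the table in front of the rack's mouth at the start. May be absent.
- weight_2: Dark round steel weight standing upright: body 56 mm across and 36 mm high, with a steel grip knob 22 mm across and 40 mm high on top (76 mm high in all), about 0.7 kg. Origin at the centre of its underside. Stands on the table in front of the rack's mouth at the start. May be absent.
- pad: Fixed black rubber mat, 110 mm (own x) by 220 mm (own y), 3 mm thick, where the weights are kept. Origin at the centre of its underside, on the table.
- glue: Bystander: white glue bottle, 60 mm across, 150 mm high; origin at the centre of its underside.
- jar: Bystander: white ceramic cup, 80 mm across, 90 mm high; origin at the centre of its underside.
- tape: Bystander: roll of paper tape lying flat, 100 mm across, 25 mm high; origin at the centre of its underside.
- straightedge: Bystander: steel straightedge lying flat, 200 mm (own y) by 32 mm by 5 mm; origin at the centre of its underside.

How it is judged (in metres and radians):
On the way, in this order (a step that is already met when the one before it is completed fails the run):
1. every weight stands upright on the mat (x of weight_1 in the frame of pad between -0.031 and 0.031 m and y of weight_1 in the frame of pad between -0.086 and 0.086 m and angle between each of weight_1, weight_2's own z axis and vertical below 0.1 rad and height (world z) of each of weight_1, weight_2 below 0.008 m and x of weight_2 in the frame of pad between -0.031 and 0.031 m and y of weight_2 in the frame of pad between -0.086 and 0.086 m), for 0.2 s.
2. every moulding is fully home in a lane under the roof (x of narrow_1 in the frame of rack between 0.071 and 0.1 m and y of narrow_1 in the frame of rack between -0.095 and 0.095 m and height (world z) of each of narrow_1, narrow_2, wide below 0.006 m and angle between the x axis of each of narrow_1, narrow_2, wide and the x axis of rack, either way round below 0.15 rad and angle between each of narrow_1, narrow_2, wide's own z axis and vertical below 0.2 rad and x of narrow_2 in the frame of rack between 0.071 and 0.1 m and y of narrow_2 in the frame of rack between -0.095 and 0.095 m and x of wide in the frame of rack between 0.071 and 0.1 m and y of wide in the frame of rack between -0.095 and 0.095 m), for 0.2 s.
3. the gate is shut (value of joint gate below 0.006 m), for 0.2 s.
At the end, for the whole second after the job is handed in: Every weight present stands upright and wholly on the mat (3 to 5 mm over the edge allowed), every moulding present lies flat in a lane, its far end within 9 mm of the rack's back wall, the gate is shut to within 6 mm, and all are released and at rest (all of step 1 and all of step 2 and linear speed of each of weight_1, weight_2, narrow_1, narrow_2, wide below 0.02 m/s and value of joint gate below 0.006 m); the robot touches nothing.
It fails at once if the glue is moved more than 50 mm (distance of glue from where it was at the start of the episode above 0.05 m).
It fails at once if the jar is moved more than 50 mm (distance of jar from where it was at the start of the episode above 0.05 m).
It fails at once if the tape is moved more than 50 mm (distance of tape from where it was at the start of the episode above 0.05 m).
It fails at once if the straightedge is moved more than 50 mm (distance of straightedge from where it was at the start of the episode above 0.05 m).
Of weight_1, weight_2 only 1 to 2 are there at a start; the rules pass over those that are not, and their reading is None.
Of narrow_1, narrow_2, wide only 2 to 3 are there at a start; the rules pass over those that are not, and their reading is None.
At some moment in a run one of weight_1, weight_2, narrow_1, narrow_2, wide may be knocked a few centimetres aside while the robot is not near it.
Once in a run the grip may slacken for a moment while it holds something.
It also fails if it takes over 210 s, if anything falls off the work surface, if the arm or the gripper's body presses on something with over 40 N, if the wrist force passes 120 N, or if a joint passes its speed limit or range.

## Working session

There is one attempt and no reset: what is moved stays moved. The work goes in short steps, Python scripts to look and compute and a tool call to move; the robot and the scene stay as the last step left them, time stands still between calls to the robot, and variables do not carry over. Pictures are saved under pics/ and viewed, and the job is handed in when it is done.

Besides the shell and the picture viewer there is one more tool, called by a JSON object that holds its "fn" and its "kwargs". send_rows: Moves the arm, as the interface text tells. Its arguments: {"type":"object","properties":{"targets":{"type":"array","items":{"type":"array","items":{"type":"number"}}},"squeeze":{"type":"number"}},"required":["targets"]}

```bash
ls; mkdir -p pics; python3 - <<'E'
from cell import arm
import cv2
for n in("scene","top"):
    im=arm.snapshot(n); cv2.imwrite(f"pics/{n}0.png",im[:,:,::-1]); m=arm.camera_model(n); print(n,m)
print(arm.read_state(), arm.pinch_z)
E
```

```text
pics
scene {'intrinsics': array([[556.24097202,   0.        , 312.05199793],
       [  0.        , 556.24097202, 236.03748045],
       [  0.        ,   0.        ,   1.        ]]), 'rvec': array([ 2.30349635,  0.72376918, -0.27365432]), 'tvec': array([-457.28647737, -233.48312091, 1664.53915262])}
top {'intrinsics': array([[597.01304271,   0.        , 322.87102152],
       [  0.        , 597.01304271, 234.22701414],
       [  0.        ,   0.        ,   1.        ]]), 'rvec': array([ 2.15017635, -2.06705779,  0.22270483]), 'tvec': array([ -48.70540405,  609.99892096, 1151.14535514])}
{'time': 0.1, 'joint_positions': array([ 1.26477683,  0.53710773, -0.00443952,  1.5387837 ,  0.00259597,
        1.06730975, -0.07117335]), 'dq': array([-1.58818417e-03, -8.44632353e-04,  2.47181713e-03, -2.14019015e-03,
       -7.91891908e-04, -5.12258259e-04, -3.88176289e-05]), 'effort': array([ 4.00177945e-03, -5.84562206e+01,  1.05236840e+00, -2.59774143e+01,
        1.26129857e-02,  4.56355294e-03, -1.75108721e-05]), 'ee_pos': array([ 154.27758895, -630.94731979,  303.08571864]), 'tool_rot': array([-3.11745373e+00, -3.75768794e-01,  4.78529186e-04]), 'ft_force': array([-0.30331869,  0.50778655,  0.51088124]), 'wrist_torque': array([ 0.03715566,  0.03132101, -0.01641719]), 'gripper_width': 85.43223107459308} 53.900000000000006
```

View pics/scene0.png

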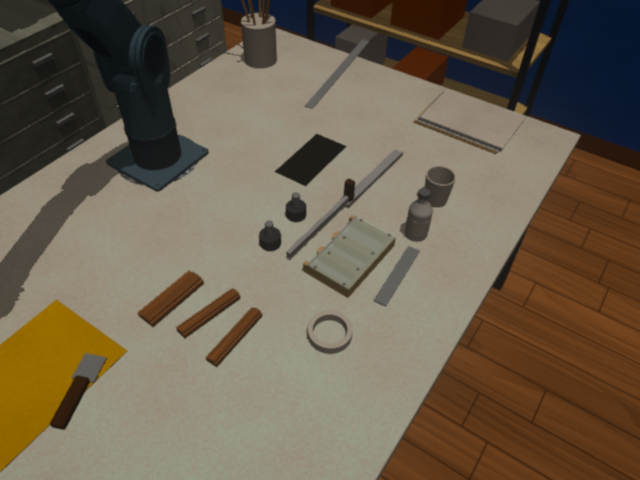

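View pics/top0.png

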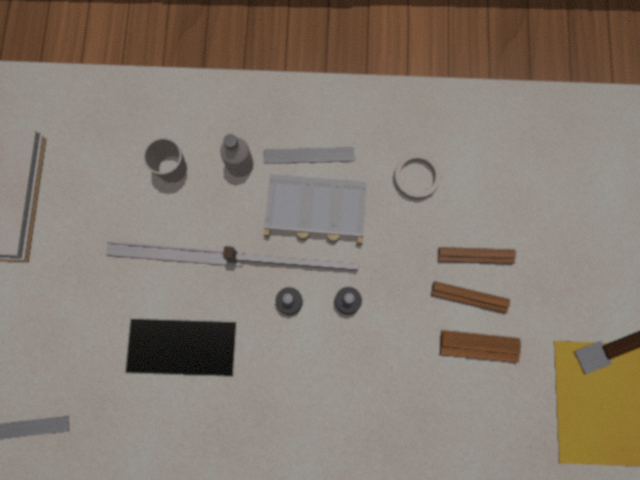

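The pictures show two weights at top pixels (289,300) and (348,300). Three mouldings lie at about (477,255), (470,297) and (480,346), and the mat is at (181,347). The rack is at (315,207) and the gate handle at (230,254). Next I'll measure these.

```bash
cat > h.py <<'E'
import numpy as np, cv2
from cell import arm
def cam(n):
    m=arm.camera_model(n); R=cv2.Rodrigues(np.array(m["rvec"],float))[0]
    return np.array(m["intrinsics"]),R,np.array(m["tvec"],float)
def ray(n,uv,z):
    K,R,t=cam(n); uv=np.atleast_2d(np.array(uv,float))
    d=(np.linalg.inv(K)@np.c_[uv,np.ones(len(uv))].T).T@R   # R^T d
    c=-R.T@t
    s=(z-c[2])/d[:,2]
    return c+d*s[:,None]
def proj(n,P):
    K,R,t=cam(n); q=(K@(R@np.atleast_2d(np.array(P,float)).T+t[:,None])).T
    return q[:,:2]/q[:,2:]
def snap(n,name=None):
    im=arm.snapshot(n)[:,:,::-1].copy()
    if name: cv2.imwrite("pics/"+name+".png",im)
    return im
def blobs(mask,amin=100):
    k,l,s,c=cv2.connectedComponentsWithStats(mask.astype(np.uint8))
    return [(l==i) for i in range(1,k) if s[i,4]>amin]
def rect(n,m,z):
    c=max(cv2.findContours(m.astype(np.uint8),0,1)[0],key=len)[:,0]
    P=ray(n,c,z)[:,:2].astype(np.float32)
    return cv2.minAreaRect(P)
E
python3 - <<'E'
from h import *
im=cv2.imread("pics/top0.png")
print("cam", [(-cam(n)[1].T@cam(n)[2]).round(0) for n in("top","scene")])
h=cv2.cvtColor(im,cv2.COLOR_BGR2HSV)
m=(h[...,0]<15)&(h[...,1]>120)&(np.arange(480)[:,None]>100)
for b in blobs(m,80):
    ys,xs=np.nonzero(b); print("br",xs.mean().round(1),ys.mean().round(1),b.sum(),rect("top",b,10))
m=(im.max(2)<40)
for b in blobs(m,80):
    ys,xs=np.nonzero(b); print("dark",xs.mean().round(1),ys.mean().round(1),b.sum(),rect("top",b,3))
cv2.imwrite("pics/z1.png",cv2.resize(im[120:390,100:380],None,fx=2.85,fy=2.2,interpolation=2)[:600])
cv2.imwrite("pics/z2.png",cv2.resize(im[160:280,215:375],None,fx=5,fy=5,interpolation=2))
E
```

```text
cam [array([ 356.,  -31., 1254.]), array([1111., -812., 1068.])]
br 485.0 255.3 425 ((590.560302734375, -355.3294677734375), (146.1862335205078, 24.20473289489746), 89.84011840820312)
br 470.7 297.2 930 ((501.3280029296875, -336.7400817871094), (156.4045867919922, 26.43528175354004), 78.68138885498047)
br 479.7 346.2 1755 ((401.5379333496094, -354.5546875), (157.60418701171875, 46.4390983581543), 86.34854888916016)
br 622.8 345.2 439 ((415.1677551269531, -649.9788818359375), (25.358322143554688, 81.22295379638672), 21.592708587646484)
dark 180.8 347.3 5271 ((376.01959228515625, 258.5329284667969), (103.7912368774414, 213.51181030273438), 0.4215642213821411)
```

View pics/z2.png

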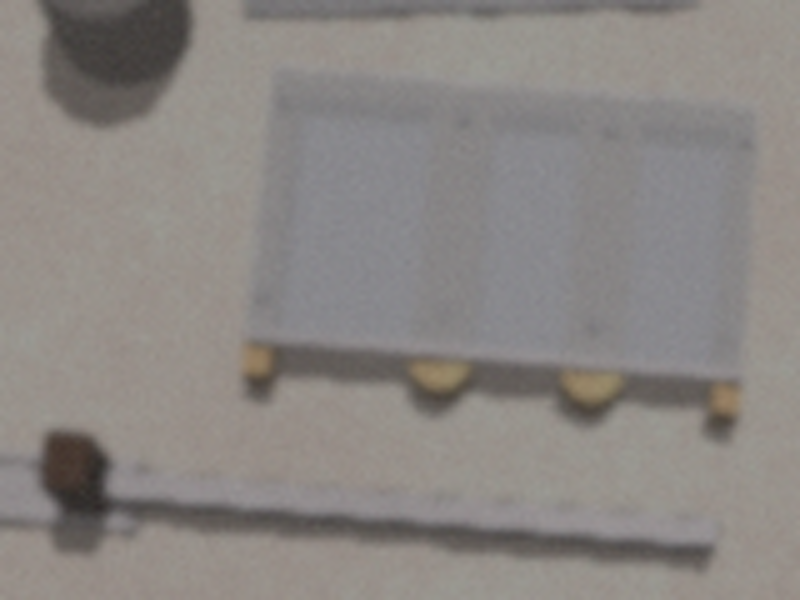

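```bash
python3 - <<'E'
from h import *
f=lambda p:(215+np.array(p)[:,0]/5-.4, 160+np.array(p)[:,1]/5-.4)
g=lambda p:np.c_[f(p)]
P=ray("top",g([(249,342),(741,379),(276,72),(756,108)]),35)
print("roof FL FR BL BR",P[:,:2].round(1)); 
d=P[0]-P[1];print("ang front",np.degrees(np.arctan2(-d[0],d[1])),np.linalg.norm(d),P[:2].mean(0))
d=P[2]-P[3];print("ang back",np.degrees(np.arctan2(-d[0],d[1])),np.linalg.norm(d))
for i,j in((2,0),(3,1)):
    d=P[i]-P[j];print("ang side",np.degrees(np.arctan2(d[1],d[0])),np.linalg.norm(d))
Q=ray("top",g([(120,473),(714,522),(714,546),(120,495)]),30);print("gate top",Q[:,:2].round(1))
d=Q[0]-Q[1];print("ang gate",np.degrees(np.arctan2(-d[0],d[1])))
H=ray("top",g([(45,435),(92,432),(103,460),(75,495)]),77);print("handle top?",H[:,:2].round(1), ray("top",g([(69,462)]),77).round(1))
S=ray("top",g([(440,372),(592,382)]),30);print("noses",S.round(1))
# knobs
im=cv2.imread("pics/top0.png")
for n,c in(("z3",(289,300)),("z4",(348,300))):
    cv2.imwrite(f"pics/{n}.png",cv2.resize(im[c[1]-25:c[1]+25,c[0]-25:c[0]+25],None,fx=8,fy=8,interpolation=2))
a=np.hstack([cv2.imread("pics/z3.png"),cv2.imread("pics/z4.png")]);cv2.imwrite("pics/z34.png",a)
b=cv2.resize(im[240:370,425:530],None,fx=4.5,fy=4.5,interpolation=2);cv2.imwrite("pics/z5.png",b)
E
```

```text
roof FL FR BL BR [[ 626.3   98.3]
 [ 618.7 -107.9]
 [ 744.7   93.8]
 [ 736.9 -111.3]]
ang front -2.126130700983941 206.29729327973232 [622.50970174  -4.77479725  35.        ]
ang back -2.1867135201070327 205.27122540893038
ang side -2.157367082355576 118.48700161161297
ang side -1.6603012951885208 118.27384546992411
gate top [[569.5 149.1]
 [558.7 -98.5]
 [548.6 -98.8]
 [560.2 148.5]]
ang gate -2.5092463033278243
handle top? [[575.6 173.3]
 [577.5 154.6]
 [566.3 149.4]
 [551.7 159.5]] [[565.  162.9  77. ]]
noses [[617.8  18.1  30. ]
 [616.  -45.8  30. ]]
```

View pics/z34.png

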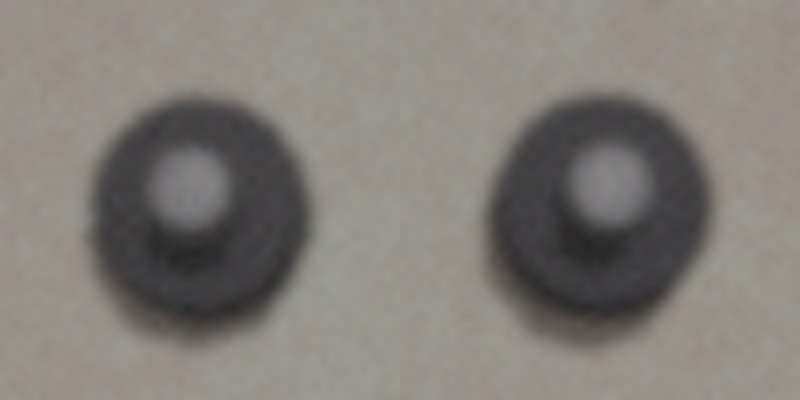

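View pics/z5.png

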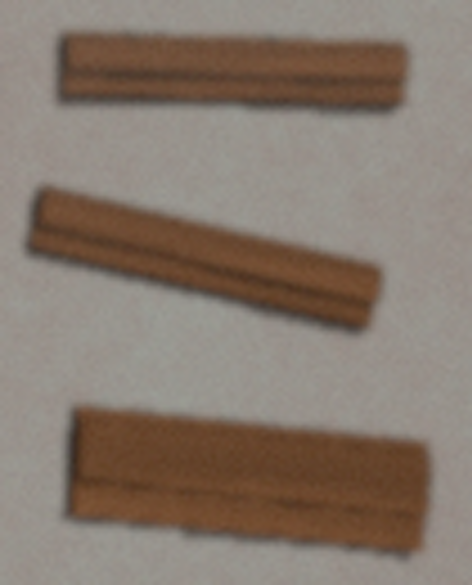

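```bash
python3 - <<'E'
from h import *
W=ray("top",[(287.3,298.0),(348.8,297.4)],76);print("weights knob top view",W.round(1))
print("body z36",ray("top",[(264+198/8-.4,275+205/8-.4),(323+202/8-.4,275+207/8-.4)],33).round(1))
im=cv2.imread("pics/scene0.png")
print("expect scene",proj("scene",W).round(1))
cv2.imwrite("pics/z6.png",cv2.resize(im[170:270,240:370],None,fx=6,fy=6,interpolation=2))
g=lambda p:np.array([(425+x/4.5-.4,240+y/4.5-.4) for x,y in p])
for q in ([(64,32),(407,43),(402,105),(60,100)],[(42,186),(380,268),(365,330),(30,250)],[(78,408),(428,442),(422,550),(70,518)]):
    P=ray("top",g(q),15)[:,:2]; c=P.mean(0); d=(P[0]+P[3]-P[1]-P[2]); print("mould",c.round(1),"long axis dir deg from +y toward -x",np.degrees(np.arctan2(-d[0],d[1])).round(1),np.linalg.norm(d)/2)
E
```

```text
weights knob top view [[477.7  40.4  76. ]
 [483.7 -80.8  76. ]]
body z36 [[477.7  40.6  33. ]
 [482.  -80.9  33. ]]
expect scene [[296.2 194.8]
 [269.6 223.1]]
mould [ 590.  -349.6] long axis dir deg from +y toward -x 0.9 160.39885722133482
mould [ 501.  -334.6] long axis dir deg from +y toward -x -11.4 157.95212095256895
mould [ 401.5 -354. ] long axis dir deg from +y toward -x -3.1 159.2248067010333
```

View pics/z6.png

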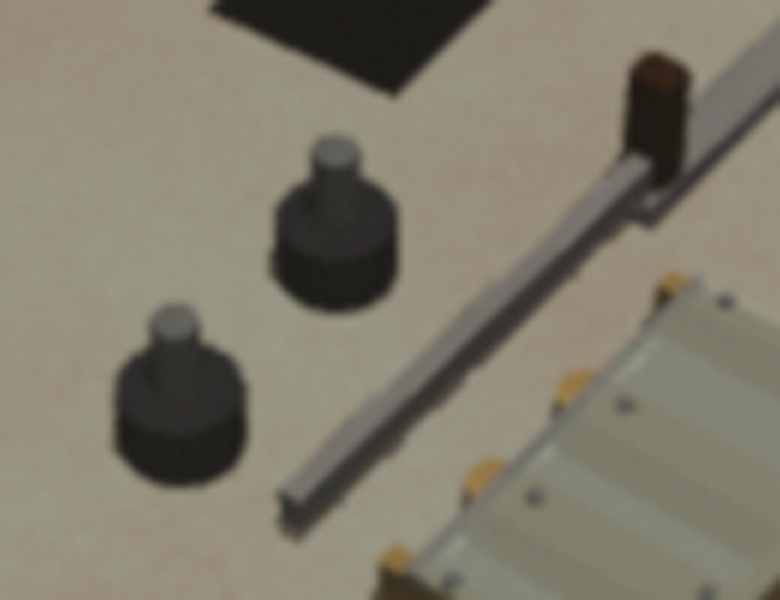

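{"fn": "send_rows", "kwargs": {"targets": [[0,18,37,0,0,0,-3],[0,36,74,0,0,0,-6],[0,54,111,0,0,0,-9],[0,72,148,0,0,0,-12],[0,90,185,0,0,0,-15.9]], "squeeze": 60}}

```text
time: 0.52
ee_pos: [244.7, -444.3, 303.6]
tool_rot: [-3.14, 0.064, 0.0]
ft_force: [1.5, -0.1, 0.8]
gripper_width: 85.4
```

{"fn": "send_rows", "kwargs": {"targets": [[0,18,37,0,0,0,0],[0,36,74,0,0,0,0],[0,54,111,0,0,0,0],[0,72,148,0,0,0,0],[0,90,185,0,0,0,0]]}}

```text
time: 0.93
ee_pos: [334.6, -259.4, 303.8]
tool_rot: [3.141, -0.06, -0.0]
ft_force: [0.9, 0.7, -0.2]
gripper_width: 85.7
```

{"fn": "send_rows", "kwargs": {"targets": [[0,18,37,0,0,0,0],[0,36,74,0,0,0,0],[0,54,111,0,0,0,0],[0,72,148,0,0,0,0],[0,90,185,0,0,0,0]]}}

```text
time: 1.35
ee_pos: [424.6, -74.5, 303.9]
tool_rot: [3.141, -0.059, -0.0]
ft_force: [0.2, 0.3, -0.4]
gripper_width: 85.6
```

{"fn": "send_rows", "kwargs": {"targets": [[0,18,37,-15,0,0,0],[0,36,74,-30,0,0,0],[0,53.3,111,-45,0,0,0],[0,53.3,116.8,-60,0,0,0],[0,53.3,116.8,-60,0,0,0]]}}

```text
time: 1.77
ee_pos: [476.7, 44.4, 241.2]
tool_rot: [-3.139, 0.049, 0.007]
ft_force: [-1.0, -0.9, -0.8]
gripper_width: 85.3
```

{"fn": "send_rows", "kwargs": {"targets": [[0,0,0,-40,0,0,0],[0,0,0,-80,0,0,0],[0,0,0,-110,0,0,0],[0,0,0,-125,0,0,0],[0,0,0,-128,0,0,0]]}}

```text
time: 2.18
ee_pos: [475.6, 38.9, 113.5]
tool_rot: [3.139, -0.061, -0.009]
ft_force: [0.5, -0.9, 0.7]
gripper_width: 85.2
```

{"fn": "send_rows", "kwargs": {"targets": [[0.5,0,0,0,0,0,0],[1,0,0,0,0,0,0],[1,0,0,0,0,0,0],[1,0,0,0,0,0,0],[1,0,0,0,0,0,0]]}}

```text
time: 2.6
ee_pos: [478.3, 40.3, 116.9]
tool_rot: [-3.141, 0.06, -0.003]
ft_force: [-0.6, -0.2, -0.1]
gripper_width: 25.6
```

{"fn": "send_rows", "kwargs": {"targets": [[1,0,0,0,0,0,0],[1,0,0,0,0,0,0],[1,0,0,0,0,0,0],[1,0,0,0,0,0,0],[1,0,0,0,0,0,0]]}}

```text
time: 3.02
ee_pos: [478.4, 40.8, 116.9]
tool_rot: [-3.141, 0.059, -0.003]
ft_force: [-0.9, 1.3, 8.2]
gripper_width: 20.1
```

{"fn": "send_rows", "kwargs": {"targets": [[1,0,0,10,0,0,0],[1,0,0,30,0,0,0],[1,0,0,50,0,0,0],[1,-12,30,50,0,0,0],[1,-26,66,50,0,0,0]]}}

```text
time: 3.43
ee_pos: [452.8, 103.7, 167.0]
tool_rot: [3.139, -0.071, 0.004]
ft_force: [0.7, 2.7, -8.7]
gripper_width: 20.4
```

{"fn": "send_rows", "kwargs": {"targets": [[1,-14,36,0,0,0,0],[1,-28,72,0,0,0,0],[1,-42,108,0,0,0,0],[1,-56,144,0,0,0,0],[1,-70,180,0,0,0,0]]}}

```text
time: 3.85
ee_pos: [380.0, 287.1, 165.9]
tool_rot: [3.14, -0.059, -0.002]
ft_force: [0.5, 0.1, -7.7]
gripper_width: 20.1
```

{"fn": "send_rows", "kwargs": {"targets": [[1,-5.7,16.6,0,0,0,0],[1,-5.7,16.6,-15,0,0,0],[1,-5.7,16.6,-30,0,0,0],[1,-5.7,16.6,-38,0,0,0],[1,-5.7,16.6,-38,0,0,0]]}}

```text
time: 4.27
ee_pos: [374.7, 301.4, 126.3]
tool_rot: [3.137, -0.059, -0.005]
ft_force: [-0.1, 0.3, -7.8]
gripper_width: 20.3
```

{"fn": "send_rows", "kwargs": {"targets": [[1,0,0,-3,0,0,0],[1,0,0,-6,0,0,0],[1,0,0,-8,0,0,0],[1,0,0,-9,0,0,0],[1,0,0,-9,0,0,0]]}}

```text
time: 4.68
ee_pos: [376.4, 303.3, 119.9]
tool_rot: [-3.141, 0.059, -0.002]
ft_force: [-1.8, -0.9, 3.3]
gripper_width: 20.2
```

Contact is confirmed (the force rose to +3 N), so I'll release and go to weight 2.

{"fn": "send_rows", "kwargs": {"targets": [[0.6,0,0,0,0,0,0],[0.3,0,0,0,0,0,0],[0,0,0,0,0,0,0],[0,0,0,0,0,0,0],[0,0,0,0,0,0,0]]}}

```text
time: 5.1
ee_pos: [376.2, 303.2, 119.0]
tool_rot: [-3.141, 0.059, -0.001]
ft_force: [-0.6, 0.1, 0.3]
gripper_width: 79.5
```

{"fn": "send_rows", "kwargs": {"targets": [[0,0,0,40,0,0,0],[0,0,0,80,0,0,0],[0,4,-20,110,0,0,0],[0,14,-58,110,0,0,0],[0,24,-97,110,0,0,0]]}}

```text
time: 5.52
ee_pos: [401.0, 206.8, 231.1]
tool_rot: [-3.138, 0.054, -0.007]
ft_force: [1.0, -1.2, -0.3]
gripper_width: 85.5
```

{"fn": "send_rows", "kwargs": {"targets": [[0,10,-40,0,0,0,0],[0,20,-80,0,0,0,0],[0,30,-120,0,0,0,0],[0,40,-160,0,0,0,0],[0,50,-200,0,0,0,0]]}}

```text
time: 5.93
ee_pos: [450.1, 4.0, 229.1]
tool_rot: [-3.141, 0.059, -0.001]
ft_force: [1.2, 0.4, 0.6]
gripper_width: 85.5
```

```bash
python3 - <<'E'
from h import *
im=snap("top","t1");print(arm.read_state()["ee_pos"])
im=snap("scene","s1")
E
```

```text
[451.71644688  -4.94422024 229.05606792]
```

View pics/t1.png

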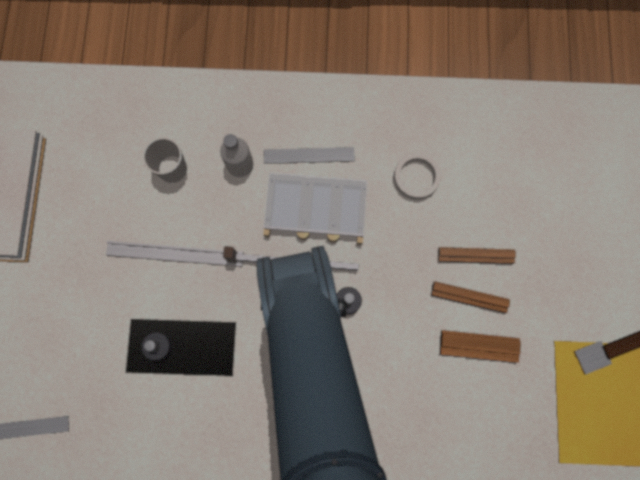

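View pics/s1.png

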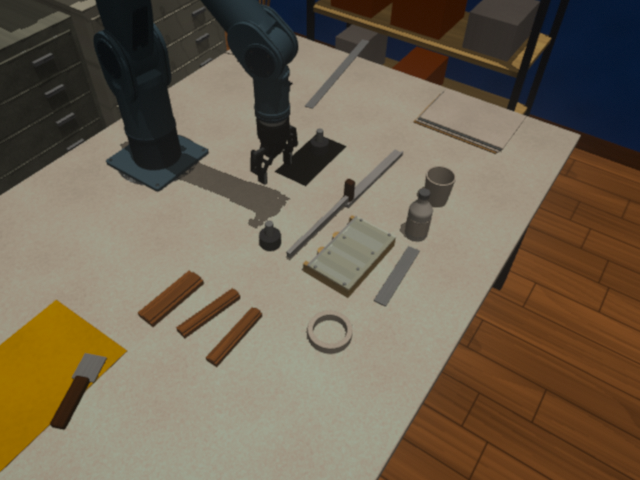

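{"fn": "send_rows", "kwargs": {"targets": [[0,14,-37,0,0,0,0],[0,28,-74,0,0,0,0],[0,33,-87,0,0,0,0],[0,33,-87,-20,0,0,0],[0,33,-87,-40,0,0,0]]}}

```text
time: 6.45
ee_pos: [484.2, -82.1, 189.2]
tool_rot: [3.14, -0.064, 0.005]
ft_force: [-0.3, 0.0, 0.2]
gripper_width: 85.5
```

{"fn": "send_rows", "kwargs": {"targets": [[0,0,0,-20,0,0,0],[0,0,0,-40,0,0,0],[0,0,0,-60,0,0,0],[0,0,0,-73,0,0,0],[0,0,0,-73,0,0,0]]}}

```text
time: 6.87
ee_pos: [481.4, -80.1, 113.6]
tool_rot: [-3.14, 0.058, 0.007]
ft_force: [-0.6, -0.6, 0.2]
gripper_width: 85.7
```

{"fn": "send_rows", "kwargs": {"targets": [[0.5,0,0,0,0,0,0],[1,0,0,0,0,0,0],[1,0,0,0,0,0,0],[1,0,0,0,0,0,0],[1,0,0,0,0,0,0]]}}

```text
time: 7.28
ee_pos: [483.4, -81.1, 116.6]
tool_rot: [3.141, -0.059, 0.002]
ft_force: [-0.1, -0.2, -0.6]
gripper_width: 25.4
```

{"fn": "send_rows", "kwargs": {"targets": [[1,0,0,0,0,0,0],[1,0,0,0,0,0,0],[1,0,0,0,0,0,0],[1,0,0,10,0,0,0],[1,0,0,25,0,0,0]]}}

```text
time: 7.7
ee_pos: [481.1, -80.9, 140.1]
tool_rot: [-3.141, 0.059, 0.007]
ft_force: [-0.4, -0.9, -5.9]
gripper_width: 20.1
```

{"fn": "send_rows", "kwargs": {"targets": [[1,-7,19,20,0,0,0],[1,-20,54,26,0,0,0],[1,-33,90,26,0,0,0],[1,-46,126,26,0,0,0],[1,-59,162,26,0,0,0]]}}

```text
time: 8.12
ee_pos: [422.5, 81.9, 167.2]
tool_rot: [3.141, -0.061, -0.001]
ft_force: [1.4, 1.2, -6.7]
gripper_width: 20.7
```

{"fn": "send_rows", "kwargs": {"targets": [[1,-14,37,0,0,0,0],[1,-28,74,0,0,0,0],[1,-42,111,0,0,0,0],[1,-48,132,0,0,0,0],[1,-48,132,-10,0,0,0]]}}

```text
time: 8.53
ee_pos: [374.8, 219.2, 158.5]
tool_rot: [-3.136, 0.046, -0.004]
ft_force: [0.3, 0.9, -7.4]
gripper_width: 20.4
```

{"fn": "send_rows", "kwargs": {"targets": [[1,0,0,-14,0,0,0],[1,0,0,-28,0,0,0],[1,0,0,-33,0,0,0],[1,0,0,-36,0,0,0],[1,0,0,-37.5,0,0,0]]}}

```text
time: 8.95
ee_pos: [375.5, 212.5, 119.5]
tool_rot: [3.14, -0.06, -0.002]
ft_force: [-7.2, -2.4, 20.0]
gripper_width: 20.2
```

{"fn": "send_rows", "kwargs": {"targets": [[1,0,0,-0.5,0,0,0],[1,0,0,-0.5,0,0,0]]}}

```text
time: 9.12
ee_pos: [375.6, 212.5, 119.6]
tool_rot: [3.14, -0.06, -0.001]
ft_force: [-3.7, -1.8, 3.7]
gripper_width: 20.6
```

{"fn": "send_rows", "kwargs": {"targets": [[0.6,0,0,0,0,0,0],[0.3,0,0,0,0,0,0],[0,0,0,0,0,0,0],[0,0,0,0,0,0,0],[0,0,0,10,0,0,0]]}}

```text
time: 9.53
ee_pos: [375.6, 212.8, 128.4]
tool_rot: [3.14, -0.059, -0.002]
ft_force: [-0.2, -0.1, 0.0]
gripper_width: 79.3
```

{"fn": "send_rows", "kwargs": {"targets": [[0,0,0,40,0,0,0],[0,0,0,80,0,0,0],[0,0,-30,80,0,0,0],[0,0,-70,80,0,0,0],[0,0,-110,80,0,0,0]]}}

```text
time: 9.95
ee_pos: [376.5, 102.6, 210.4]
tool_rot: [-3.14, 0.055, -0.005]
ft_force: [1.4, -0.6, 0.1]
gripper_width: 85.3
```

```bash
python3 - <<'E'
from h import *
print(ray("scene",[(350,181.6)],77))
a=snap("top","t2");b=snap("scene","s2");print(arm.read_state()["ee_pos"])
A=cv2.resize(a[230:390,110:270],None,fx=2.5,fy=2.5,interpolation=2);B=cv2.resize(b[120:280,230:390],None,fx=2.5,fy=2.5,interpolation=2)
cv2.imwrite("pics/z7.png",np.hstack([A,B]))
E
```

```text
[[565.43833835 163.73650231  77.        ]]
[375.34241697  96.99306111 209.33941459]
```

View pics/z7.png

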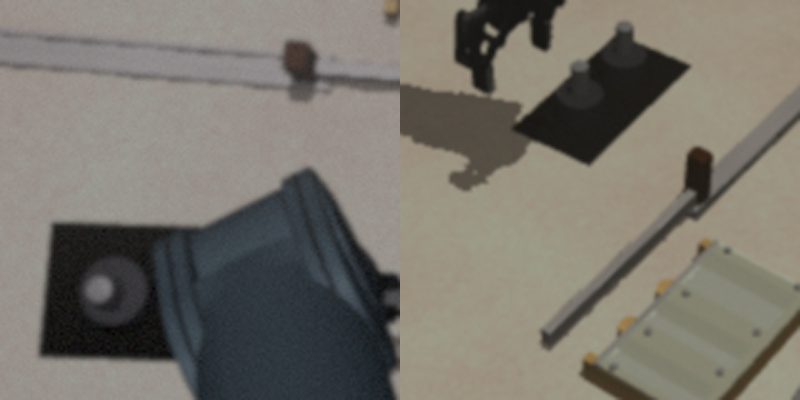

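{"fn": "send_rows", "kwargs": {"targets": [[0,38,12,0,0,0,0],[0,76,24,0,0,0,0],[0,114,36,0,0,0,0],[0,152,48,0,0,0,0],[0,189,60,0,0,0,0]]}}

```text
time: 10.47
ee_pos: [566.9, 163.9, 209.7]
tool_rot: [-3.141, 0.059, -0.001]
ft_force: [0.2, -0.1, -0.3]
gripper_width: 85.7
```

{"fn": "send_rows", "kwargs": {"targets": [[0,0,0,-25,0,0,0],[0,0,0,-50,0,0,0],[0,0,0,-75,0,0,0],[0,0,0,-93,0,0,0],[0,0,0,-93,0,0,0]]}}

```text
time: 10.88
ee_pos: [562.7, 162.7, 112.8]
tool_rot: [3.139, -0.059, -0.01]
ft_force: [-1.0, 0.6, 1.4]
gripper_width: 85.2
```

{"fn": "send_rows", "kwargs": {"targets": [[0.5,0,0,0,0,0,0],[1,0,0,0,0,0,0],[1,0,0,0,0,0,0],[1,0,0,0,0,0,0],[1,0,0,0,0,0,0]], "squeeze": 40}}

```text
time: 11.3
ee_pos: [565.6, 163.2, 117.1]
tool_rot: [-3.14, 0.059, -0.003]
ft_force: [0.8, -0.2, -0.1]
gripper_width: 25.7
```

{"fn": "send_rows", "kwargs": {"targets": [[1,0,0,0,0,0,0],[1,0,0,0,0,0,0],[1,0,0,0,0,0,0]]}}

```text
time: 11.55
ee_pos: [565.6, 163.3, 117.0]
tool_rot: [-3.14, 0.06, -0.002]
ft_force: [-1.7, -0.3, 6.0]
gripper_width: 19.4
```

{"fn": "send_rows", "kwargs": {"targets": [[1,0.5,14,0,0,0,0],[1,1.2,30,0,0,0,0],[1,1.8,48,0,0,0,0],[1,2.5,66,0,0,0,0],[1,3.2,84,0,0,0,0]]}}

```text
time: 11.97
ee_pos: [569.2, 247.1, 117.0]
tool_rot: [3.141, -0.062, 0.003]
ft_force: [1.6, -2.1, 4.8]
gripper_width: 19.0
```

{"fn": "send_rows", "kwargs": {"targets": [[1,0.7,18,0,0,0,0],[1,1.4,36,0,0,0,0],[1,2.1,54,0,0,0,0],[1,2.8,72,0,0,0,0],[1,3.5,90,0,0,0,0]]}}

```text
time: 12.38
ee_pos: [573.1, 337.0, 117.0]
tool_rot: [3.141, -0.062, 0.004]
ft_force: [2.7, -2.7, 3.4]
gripper_width: 19.6
```

{"fn": "send_rows", "kwargs": {"targets": [[1,0.7,18,0,0,0,0],[1,1.4,36,0,0,0,0],[1,2.0,48,0,0,0,0],[1,2.2,54,0,0,0,0],[1,2.2,54,0,0,0,0]]}}

```text
time: 12.8
ee_pos: [575.5, 392.8, 117.1]
tool_rot: [-3.138, 0.059, -0.006]
ft_force: [3.4, 0.8, 4.2]
gripper_width: 19.2
```

{"fn": "send_rows", "kwargs": {"targets": [[0.6,0,0,0,0,0,0],[0.3,0,0,0,0,0,0],[0,0,0,0,0,0,0],[0,0,0,30,0,0,0],[0,0,0,60,0,0,0]]}}

```text
time: 13.22
ee_pos: [572.0, 389.7, 174.0]
tool_rot: [3.137, -0.059, -0.008]
ft_force: [0.5, -0.4, -0.0]
gripper_width: 78.4
```

{"fn": "send_rows", "kwargs": {"targets": [[0,0,-10,40,0,0,0],[0,0,-50,60,0,0,0],[0,0,-90,60,0,0,0],[0,0,-130,60,0,0,0],[0,0,-170,60,0,0,0]]}}

```text
time: 13.63
ee_pos: [573.2, 218.8, 236.2]
tool_rot: [3.141, -0.059, -0.0]
ft_force: [0.5, -0.4, 0.0]
gripper_width: 85.6
```

```bash
python3 - <<'E'
from h import *
a=snap("top","t3");print(arm.read_state()["ee_pos"])
E
```

```text
[574.54590338 207.67128735 235.43511627]
```

View pics/t3.png

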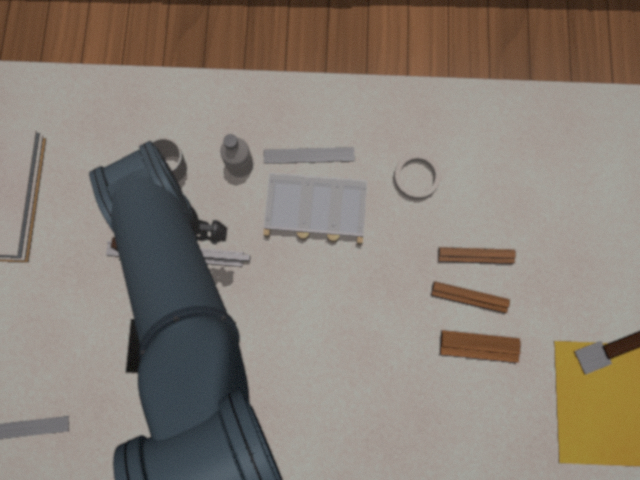

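{"fn": "send_rows", "kwargs": {"targets": [[0.4,1,-40,0,0,0,7],[0.4,2,-80,0,0,0,14],[0.4,3,-120,0,0,0,21],[0.4,4,-160,0,0,0,28],[0.4,5,-200,0,0,0,35]]}}

```text
time: 14.1
ee_pos: [578.1, 19.4, 235.7]
tool_rot: [-3.01, -0.898, 0.002]
ft_force: [1.3, 1.2, 0.2]
gripper_width: 51.5
```

{"fn": "send_rows", "kwargs": {"targets": [[0.4,1,-40,0,0,0,7],[0.4,2,-80,0,0,0,14],[0.4,3,-120,0,0,0,21],[0.4,4,-160,0,0,0,28],[0.4,5,-200,0,0,0,35]]}}

```text
time: 14.52
ee_pos: [583.1, -180.7, 235.7]
tool_rot: [-2.601, -1.761, 0.001]
ft_force: [0.7, -0.1, 0.3]
gripper_width: 51.4
```

{"fn": "send_rows", "kwargs": {"targets": [[0.4,2,-40,0,0,0,7],[0.4,3,-80,0,0,0,14],[0.4,5,-108,0,0,0,21],[0.4,5,-108,-30,0,0,23.1],[0.4,5,-108,-60,0,0,23.1]]}}

```text
time: 14.93
ee_pos: [589.0, -290.5, 176.2]
tool_rot: [2.204, 2.234, 0.001]
ft_force: [0.4, 0.8, -0.6]
gripper_width: 51.4
```

{"fn": "send_rows", "kwargs": {"targets": [[0.4,0,0,-20,0,0,0],[0.4,0,0,-20,0,0,0],[0.4,0,0,-20,0,0,0]]}}

```text
time: 15.18
ee_pos: [588.1, -286.4, 155.0]
tool_rot: [-2.201, -2.238, 0.001]
ft_force: [0.3, 1.2, 0.3]
gripper_width: 51.1
```

```bash
python3 - <<'E'
from h import *
a=snap("top");b=snap("scene");s=arm.read_state();print(s["ee_pos"],s["tool_rot"],s["joint_positions"])
A=cv2.resize(a[220:380,400:560],None,fx=2.5,fy=2.5,interpolation=2);B=cv2.resize(b[230:390,130:290],None,fx=2.5,fy=2.5,interpolation=2)
cv2.imwrite("pics/z8.png",np.hstack([A,B]))
E
```

```text
[ 589.8193954  -286.87939895  157.47445283] [2.20150800e+00 2.23863839e+00 1.52000146e-03] [ 0.6996446   0.76936025 -0.47206172  1.5950612   0.42336901  0.87838994
  0.08541644]
```

View pics/z8.png

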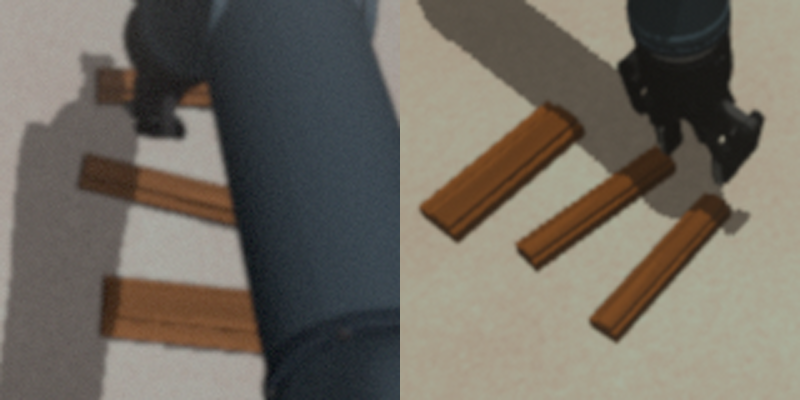

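{"fn": "send_rows", "kwargs": {"targets": [[0.4,0,0,-22,0,0,0],[0.4,0,0,-44,0,0,0],[0.4,0,0,-62,0,0,0],[0.4,0,0,-74,0,0,0],[0.4,0,0,-79,0,0,0]]}}

```text
time: 15.7
ee_pos: [588.9, -286.9, 76.6]
tool_rot: [-2.203, -2.24, 0.0]
ft_force: [-0.3, 0.2, 0.7]
gripper_width: 51.3
```

{"fn": "send_rows", "kwargs": {"targets": [[0.4,0,0,0,0,0,0],[1,0,0,0,0,0,0],[1,0,0,0,0,0,0],[1,0,0,0,0,0,0],[1,0,0,0,0,0,0]], "squeeze": 60}}

```text
time: 16.12
ee_pos: [590.1, -287.3, 78.8]
tool_rot: [2.201, 2.238, 0.002]
ft_force: [-0.5, 1.2, 6.7]
gripper_width: 28.2
```

{"fn": "send_rows", "kwargs": {"targets": [[1,0,0,0,0,0,0],[1,0,0,0,0,0,0],[1,0,0,10,0,0,0],[1,0,0,30,0,0,0],[1,0,0,50,0,0,0]]}}

```text
time: 16.53
ee_pos: [588.4, -286.8, 127.6]
tool_rot: [-2.202, -2.239, 0.001]
ft_force: [0.2, 0.0, -0.2]
gripper_width: 28.1
```

{"fn": "send_rows", "kwargs": {"targets": [[1,-12,16,0,0,0,7],[1,-24,32,0,0,0,14],[1,-36,48,0,0,0,21],[1,-48,64,0,0,0,28],[1,-60,80,0,0,0,35]]}}

```text
time: 16.95
ee_pos: [528.3, -206.6, 127.8]
tool_rot: [1.419, 2.802, -0.001]
ft_force: [0.0, 0.2, -0.6]
gripper_width: 28.1
```

{"fn": "send_rows", "kwargs": {"targets": [[1,-12,18,0,0,0,7],[1,-24,36,0,0,0,14],[1,-36,54,0,0,0,21],[1,-48,72,0,0,0,28],[1,-60,90,0,0,0,35]]}}

```text
time: 17.37
ee_pos: [468.4, -116.6, 127.7]
tool_rot: [0.511, 3.099, -0.002]
ft_force: [0.1, 0.8, -1.3]
gripper_width: 28.1
```

{"fn": "send_rows", "kwargs": {"targets": [[1,-12,25,0,0,0,7],[1,-24,45,0,0,0,14],[1,-24,45,-10,0,0,16.9],[1,-24,45,-20,0,0,16.9],[1,-24,45,-20,0,0,16.9]]}}

```text
time: 17.78
ee_pos: [444.4, -72.6, 106.0]
tool_rot: [-0.063, -3.14, 0.001]
ft_force: [-1.1, -0.4, -1.2]
gripper_width: 27.9
```

```bash
python3 - <<'E'
from h import *
a=snap("top");b=snap("scene");s=arm.read_state();print(s["ee_pos"],s["tool_rot"],s["joint_positions"])
A=cv2.resize(a[150:310,250:410],None,fx=2.5,fy=2.5,interpolation=2);B=cv2.resize(b[180:340,200:360],None,fx=2.5,fy=2.5,interpolation=2)
cv2.imwrite("pics/z9.png",np.hstack([A,B]))
E
```

```text
[445.14947359 -72.80702588 106.83123751] [-6.38454605e-02 -3.14065377e+00  1.06353161e-03] [ 0.68295005  0.69968073 -0.77101979  2.12948301  0.83850565  0.64887037
  0.84856471]
```

View pics/z9.png

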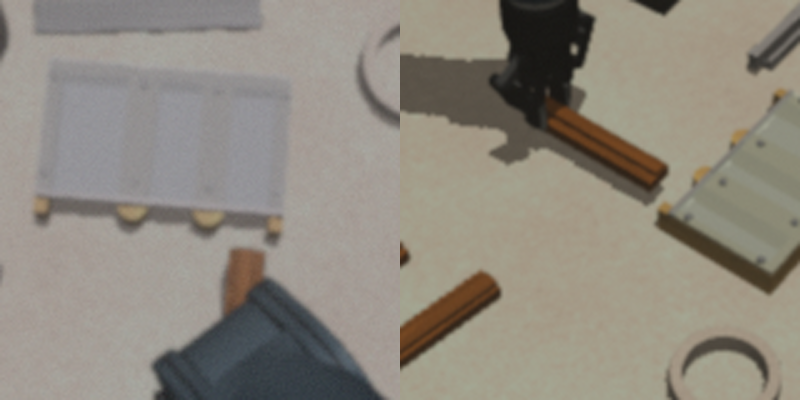

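```bash
cat >> h.py <<'E'
TH=np.radians(-2.2);O=np.array([572.5,-2.5])
def rk(P):
    P=np.atleast_2d(P)[:,:2]-O;c,s=np.cos(TH),np.sin(TH)
    return np.c_[P[:,0]*c+P[:,1]*s,-P[:,0]*s+P[:,1]*c]
E
python3 - <<'E'
from h import *
P=ray("top",[(250+x/2.5-.4,150+y/2.5-.4) for x,y in[(231,248),(265,250),(224,300),(259,283)]],45);print(P.round(1),rk(P).round(1))
n=ray("top",[(250+x/2.5-.4,150+y/2.5-.4) for x,y in[(209,209),(268,219),(282,219),(132,204)]],30);print("nose b|a centre, side wall edges",rk(n).round(1))
E
```

```text
[[586.6 -65.1  45. ]
 [586.  -93.2  45. ]
 [543.1 -60.8  45. ]
 [558.3 -89.   45. ]] [[ 16.5 -62. ]
 [ 17.  -90.1]
 [-27.1 -59.4]
 [-10.8 -87. ]]
nose b|a centre, side wall edges [[  51.1  -41.6]
 [  46.5  -91.5]
 [  47.4 -103.2]
 [  50.4   23.2]]
```

{"fn": "send_rows", "kwargs": {"targets": [[1,0,1.5,-10,0,0,0.5],[1,0,1.5,-20,0,0,0.5],[1,0,1.5,-26,0,0,0.5],[1,0,1.5,-28.5,0,0,0.5],[1,0,1.5,-29,0,0,0.5]]}}

```text
time: 18.3
ee_pos: [444.8, -70.9, 78.6]
tool_rot: [-0.047, -3.14, 0.004]
ft_force: [-7.1, -1.7, 25.3]
gripper_width: 28.4
```

{"fn": "send_rows", "kwargs": {"targets": [[1,5,-0.2,0,0,0,0],[1,13,-0.5,0,0,0,0],[1,21,-0.8,0,0,0,0],[1,29,-1.1,0,0,0,0],[1,37,-1.4,0,0,0,0]]}}

```text
time: 18.72
ee_pos: [477.6, -71.5, 78.6]
tool_rot: [-0.045, -3.132, 0.005]
ft_force: [-16.8, 0.4, 30.4]
gripper_width: 28.0
```

{"fn": "send_rows", "kwargs": {"targets": [[1,8,-0.3,0,0,0,0],[1,18,-0.7,0,0,0,0],[1,28,-1.1,0,0,0,0],[1,38,-1.5,0,0,0,0],[1,48,-1.9,0,0,0,0]]}}

```text
time: 19.13
ee_pos: [527.6, -73.4, 78.6]
tool_rot: [-0.046, -3.136, 0.003]
ft_force: [-12.0, 0.9, 22.5]
gripper_width: 27.9
```

{"fn": "send_rows", "kwargs": {"targets": [[1,8,-0.3,1.2,0,0,0],[1,18,-0.7,1.2,0,0,0],[1,28,-1.1,1.2,0,0,0],[1,38,-1.5,1.2,0,0,0],[1,46,-1.8,1.2,0,0,0]]}}

```text
time: 19.55
ee_pos: [576.7, -76.0, 79.0]
tool_rot: [0.047, 3.141, -0.0]
ft_force: [0.4, 0.4, -0.0]
gripper_width: 28.4
```

{"fn": "send_rows", "kwargs": {"targets": [[1,3,-0.1,0,0,0,0],[1,6,-0.2,0,0,0,0],[1,9,-0.3,0,0,0,0],[1,11,-0.4,0,0,0,0],[1,11,-0.4,0,0,0,0]]}}

```text
time: 19.97
ee_pos: [586.7, -76.0, 79.0]
tool_rot: [-0.045, -3.141, 0.0]
ft_force: [0.6, -0.1, -0.2]
gripper_width: 28.0
```

{"fn": "send_rows", "kwargs": {"targets": [[1,1,0,0,0,0,0],[1,2,-0.1,0,0,0,0],[1,3,-0.1,0,0,0,0],[1,3,-0.1,0,0,0,0]]}}

```text
time: 20.3
ee_pos: [587.3, -76.0, 78.7]
tool_rot: [-0.045, -3.135, 0.002]
ft_force: [-9.0, -0.3, 6.2]
gripper_width: 28.1
```

```bash
python3 - <<'E'
from h import *
b=snap("scene");a=snap("top");s=arm.read_state();print(s["ee_pos"])
B=cv2.resize(b[200:310,270:410],None,fx=5.7,fy=5.4,interpolation=2)
cv2.imwrite("pics/z10.png",B)
cv2.imwrite("pics/z10t.png",cv2.resize(a[160:280,215:375],None,fx=5,fy=5,interpolation=2))
E
```

```text
[587.23720968 -75.94767188  78.76933337]
```

View pics/z10.png

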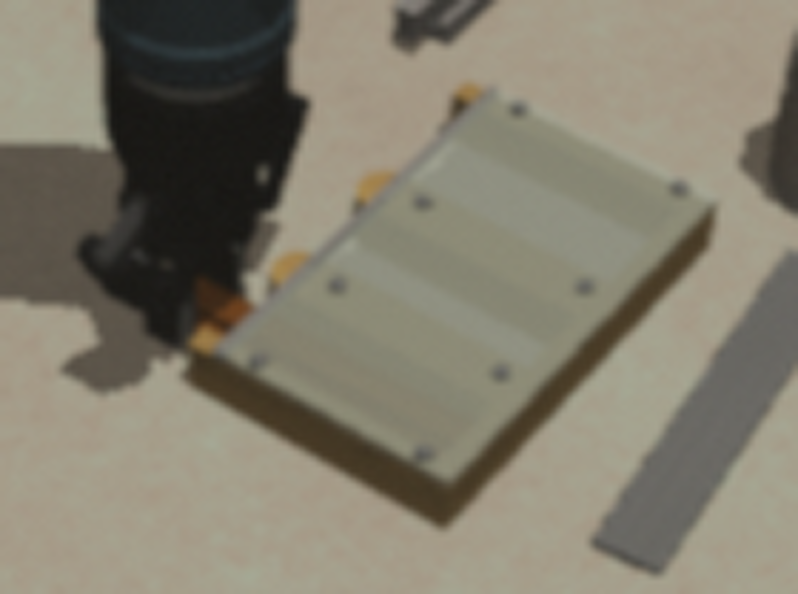

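View pics/z10t.png

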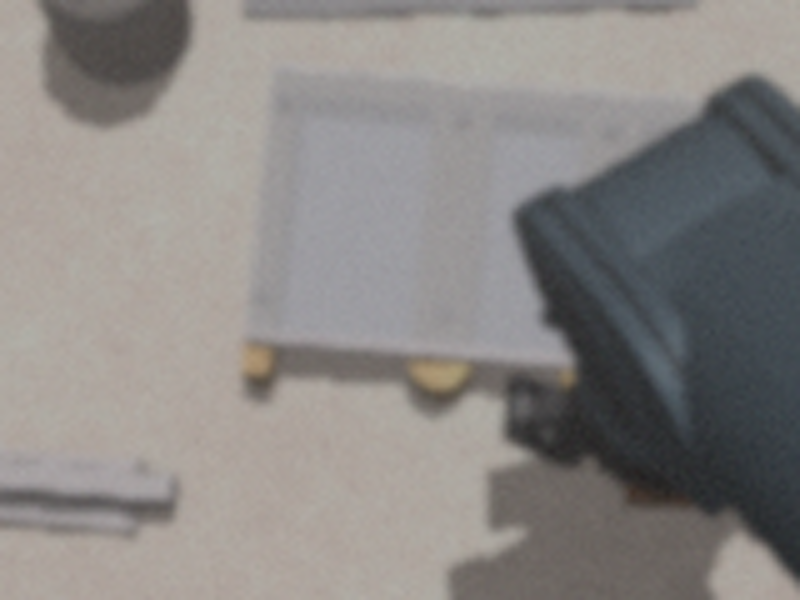

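```bash
python3 - <<'E'
from h import *
P=ray("top",[(215+x/5-.4,160+y/5-.4) for x,y in[(630,502),(690,502)]],15);print(rk(P).round(1))
print(rk(arm.read_state()["ee_pos"]))
E
```

```text
[[ -1.9 -61.4]
 [  0.1 -86.6]]
[[ 17.54584233 -72.82780561]]
```

{"fn": "send_rows", "kwargs": {"targets": [[0.5,-2,0,0,0,0,0],[0.4,-2,0,0,0,0,0],[0.4,-2,0,0,0,0,0],[0.4,-2,0,5,0,0,0],[0.4,-2,0,20,0,0,0]]}}

```text
time: 20.82
ee_pos: [587.0, -76.2, 98.3]
tool_rot: [-0.045, -3.139, -0.0]
ft_force: [0.6, -0.3, 0.7]
gripper_width: 51.1
```

{"fn": "send_rows", "kwargs": {"targets": [[0.4,0,0,30,0,0,0],[0.4,0,0,60,0,0,0],[0.4,-10,-30,80,0,0,-7],[0.4,-20,-60,100,0,0,-14],[0.4,-30,-95,100,0,0,-21]]}}

```text
time: 21.23
ee_pos: [560.3, -170.4, 204.8]
tool_rot: [0.62, 3.072, 0.001]
ft_force: [0.9, -0.8, 0.2]
gripper_width: 51.4
```

{"fn": "send_rows", "kwargs": {"targets": [[0.4,-10,-20,0,0,0,-7],[0.4,-20,-40,0,0,0,-14],[0.4,-30,-50,0,0,0,-21],[0.4,-40,-60,0,0,0,-28],[0.4,-40,-70,0,0,0,-35]]}}

```text
time: 21.65
ee_pos: [516.3, -242.0, 200.3]
tool_rot: [-1.524, -2.747, 0.001]
ft_force: [-0.5, -0.1, 0.5]
gripper_width: 51.1
```

```bash
python3 - <<'E'
from h import *
b=snap("scene","s4");a=snap("top","t4");s=arm.read_state();print(s["ee_pos"],s["tool_rot"])
E
```

```text
[ 517.84649534 -243.04615155  200.50660231] [ 1.51908369e+00  2.74732221e+00 -1.88676793e-03]
```

View pics/s4.png

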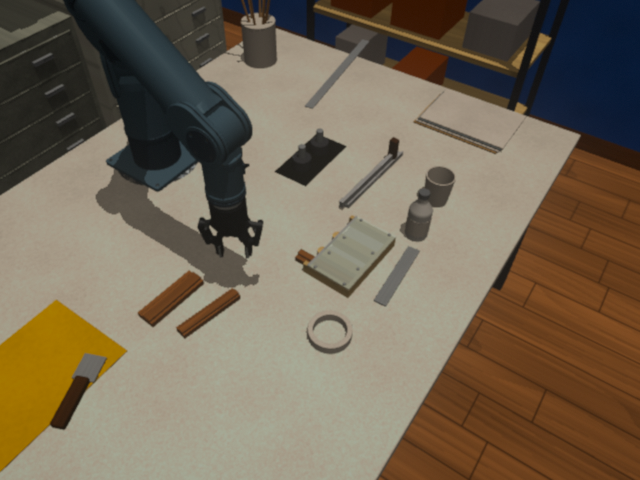

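View pics/t4.png

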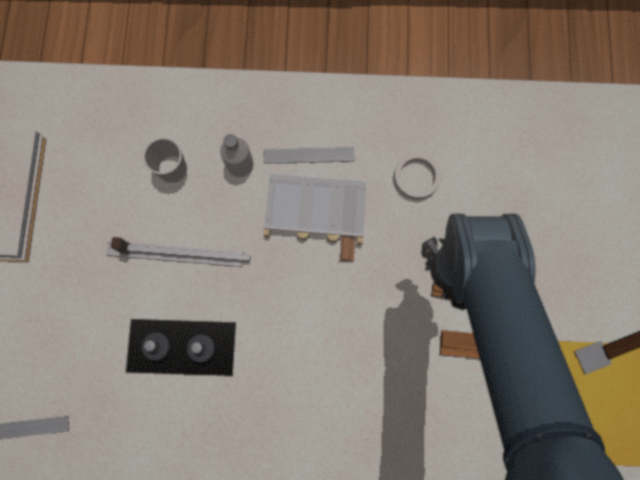

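{"fn": "send_rows", "kwargs": {"targets": [[0.4,-1,-7,0,0,0,-7],[0.4,-2,-14,0,0,0,-14],[0.4,-3,-21,0,0,0,-21],[0.4,-4,-28,0,0,0,-28],[0.4,-4.3,-32.7,-15,0,0,-35]]}}

```text
time: 22.17
ee_pos: [515.9, -273.9, 187.1]
tool_rot: [2.269, 2.165, 0.004]
ft_force: [0.7, -0.5, 0.6]
gripper_width: 51.2
```

{"fn": "send_rows", "kwargs": {"targets": [[0.4,0,0,-20,0,0,-6],[0.4,0,0,-45,0,0,-8.8],[0.4,0,0,-70,0,0,-8.8],[0.4,0,0,-70,0,0,-8.8],[0.4,0,0,-70,0,0,-8.8]]}}

```text
time: 22.58
ee_pos: [513.7, -272.4, 114.0]
tool_rot: [-2.426, -1.993, -0.0]
ft_force: [1.1, -0.1, 1.1]
gripper_width: 51.2
```

```bash
python3 - <<'E'
from h import *
b=snap("scene");s=arm.read_state();print(s["ee_pos"],s["tool_rot"])
B=cv2.resize(b[230:350,130:290],None,fx=5,fy=5,interpolation=2)
cv2.imwrite("pics/z11.png",B)
E
```

```text
[ 514.520626   -272.98564682  115.14687988] [2.42855501e+00 1.99256566e+00 1.87703024e-03]
```

View pics/z11.png

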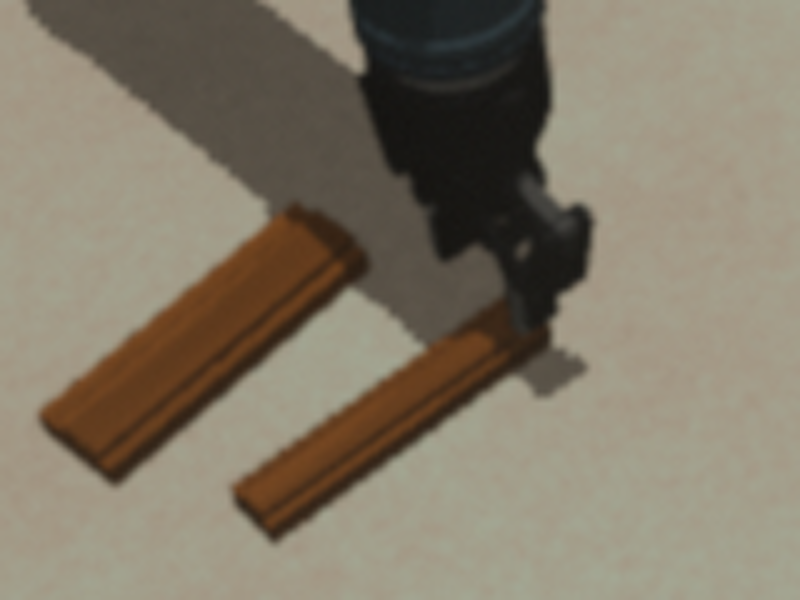

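{"fn": "send_rows", "kwargs": {"targets": [[0.4,0,0,-12,0,0,0],[0.4,0,0,-24,0,0,0],[0.4,0,0,-32,0,0,0],[0.4,0,0,-36,0,0,0],[0.4,0,0,-36,0,0,0]]}}

```text
time: 23.05
ee_pos: [512.9, -273.5, 76.9]
tool_rot: [-2.43, -1.988, 0.001]
ft_force: [-0.4, 0.6, -0.1]
gripper_width: 51.5
```

{"fn": "send_rows", "kwargs": {"targets": [[1,0,0,0,0,0,0],[1,0,0,0,0,0,0],[1,0,0,0,0,0,0],[1,0,0,0,0,0,0],[1,0,0,0,0,0,0]]}}

```text
time: 23.47
ee_pos: [514.0, -273.9, 78.7]
tool_rot: [2.431, 1.988, 0.001]
ft_force: [-0.0, -0.5, 4.3]
gripper_width: 28.1
```

{"fn": "send_rows", "kwargs": {"targets": [[1,0,0,0,0,0,0],[1,0,0,15,0,0,0],[1,0,0,35,0,0,0],[1,0,0,50,0,0,0],[1,0,0,50,0,0,0]]}}

```text
time: 23.88
ee_pos: [515.2, -274.5, 131.6]
tool_rot: [2.429, 1.986, 0.003]
ft_force: [0.3, 0.2, -0.2]
gripper_width: 28.4
```

{"fn": "send_rows", "kwargs": {"targets": [[1,-5,18,0,0,0,7],[1,-10,36,0,0,0,14],[1,-15,54,0,0,0,21],[1,-20,72,0,0,0,28],[1,-25,90,0,0,0,35]]}}

```text
time: 24.3
ee_pos: [487.8, -183.0, 127.9]
tool_rot: [-1.714, -2.632, 0.001]
ft_force: [0.2, 0.4, -0.1]
gripper_width: 27.9
```

{"fn": "send_rows", "kwargs": {"targets": [[1,-5,18,0,0,0,7],[1,-10,36,0,0,0,14],[1,-15,54,0,0,0,21],[1,-20,72,0,0,0,28],[1,-25,90,0,0,0,35]]}}

```text
time: 24.72
ee_pos: [462.9, -93.2, 128.0]
tool_rot: [-0.843, -3.026, 0.001]
ft_force: [-0.2, -0.2, -0.3]
gripper_width: 28.1
```

{"fn": "send_rows", "kwargs": {"targets": [[1,-5,22,0,0,0,7],[1,-10,44,0,0,0,14],[1,-16.5,66,0,0,0,21],[1,-16.5,86.1,-10,0,0,28],[1,-16.5,86.1,-20,0,0,29.2]]}}

```text
time: 25.13
ee_pos: [446.9, -3.6, 108.5]
tool_rot: [0.044, 3.14, 0.005]
ft_force: [-0.7, 0.5, -0.5]
gripper_width: 28.2
```

{"fn": "send_rows", "kwargs": {"targets": [[1,0,0,0,0,0,0],[1,0,0,0,0,0,0]]}}

```text
time: 25.3
ee_pos: [446.5, -8.0, 107.7]
tool_rot: [-0.064, -3.139, 0.001]
ft_force: [0.7, -0.0, -0.8]
gripper_width: 28.0
```

```bash
python3 - <<'E'
from h import *
a=snap("top");s=arm.read_state();print(s["ee_pos"],s["tool_rot"],rk(s["ee_pos"]))
cv2.imwrite("pics/z12.png",cv2.resize(a[160:280,235:395],None,fx=5,fy=5,interpolation=2))
E
```

```text
[446.88473551  -8.3596154  108.05665148] [-6.50601643e-02 -3.14012790e+00  9.18209402e-04] [[-125.29773774  -10.67739117]]
```

View pics/z12.png

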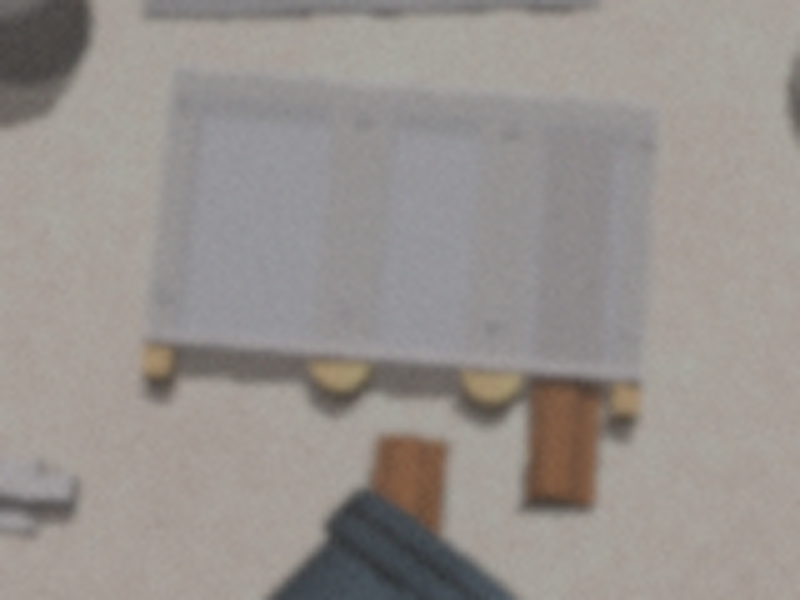

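```bash
python3 - <<'E'
from h import *
g=lambda p:[(235+x/5-.4,160+y/5-.4) for x,y in p]
print("held front",rk(ray("top",g([(376,437),(447,442),(441,530)]),45)).round(1))
print("noses",rk(ray("top",g([(339,370),(491,384)]),30)).round(1))
print("lane a near end",rk(ray("top",g([(528,502),(594,506)]),15)).round(1))
E
```

```text
held front [[ 15.1   4.4]
 [ 15.3 -24.9]
 [-21.5 -25.3]]
noses [[ 45.3  22.8]
 [ 44.2 -41.2]]
lane a near end [[ -2.  -60.6]
 [ -1.5 -88.3]]
```

{"fn": "send_rows", "kwargs": {"targets": [[1,0,1.2,-12,0,0,0],[1,0,1.2,-22,0,0,0],[1,0,1.2,-27,0,0,0],[1,0,1.2,-28.5,0,0,0],[1,0,1.2,-28.5,0,0,0]]}}

```text
time: 25.77
ee_pos: [446.9, -6.8, 79.3]
tool_rot: [-0.063, -3.14, 0.0]
ft_force: [0.4, -0.2, -0.5]
gripper_width: 28.1
```

{"fn": "send_rows", "kwargs": {"targets": [[1,5,-0.2,0,0,0,0],[1,13,-0.5,0,0,0,0],[1,21,-0.8,0,0,0,0],[1,29,-1.1,0,0,0,0],[1,37,-1.4,0,0,0,0]]}}

```text
time: 26.18
ee_pos: [485.5, -8.0, 79.8]
tool_rot: [0.063, 3.14, 0.0]
ft_force: [0.6, -0.2, -0.4]
gripper_width: 28.1
```

{"fn": "send_rows", "kwargs": {"targets": [[1,8,-0.3,0,0,0,0],[1,18,-0.7,0,0,0,0],[1,28,-1.1,0,0,0,0],[1,38,-1.5,0,0,0,0],[1,48,-1.9,0,0,0,0]]}}

```text
time: 26.6
ee_pos: [533.2, -9.9, 79.5]
tool_rot: [0.062, 3.141, 0.0]
ft_force: [0.1, 0.4, -0.3]
gripper_width: 28.2
```

{"fn": "send_rows", "kwargs": {"targets": [[1,8,-0.3,0,0,0,0],[1,18,-0.7,0,0,0,0],[1,28,-1.1,0,0,0,0],[1,38,-1.5,0,0,0,0],[1,46,-1.8,0,0,0,0]]}}

```text
time: 27.02
ee_pos: [579.2, -11.7, 79.5]
tool_rot: [0.062, 3.141, 0.0]
ft_force: [-0.2, 0.3, -0.7]
gripper_width: 28.4
```

{"fn": "send_rows", "kwargs": {"targets": [[1,3,-0.1,0,0,0,0],[1,6,-0.2,0,0,0,0],[1,8,-0.3,0,0,0,0],[1,10,-0.4,0,0,0,0],[1,12,-0.4,0,0,0,0]]}}

```text
time: 27.43
ee_pos: [589.9, -12.0, 79.5]
tool_rot: [-0.062, -3.14, 0.0]
ft_force: [-3.9, -0.1, 0.3]
gripper_width: 28.2
```

{"fn": "send_rows", "kwargs": {"targets": [[1,1,0,0,0,0,0],[1,1,0,0,0,0,0]]}}

```text
time: 27.6
ee_pos: [589.9, -11.9, 79.1]
tool_rot: [-0.061, -3.138, 0.001]
ft_force: [-3.8, 1.1, -0.4]
gripper_width: 28.4
```

{"fn": "send_rows", "kwargs": {"targets": [[0.5,-2,0,0,0,0,0],[0.4,-2,0,0,0,0,0],[0.4,-2,0,0,0,0,0],[0.4,-2,0,5,0,0,0],[0.4,-2,0,20,0,0,0]]}}

```text
time: 28.02
ee_pos: [588.2, -12.2, 98.8]
tool_rot: [-0.062, -3.138, 0.0]
ft_force: [-0.4, -0.6, 0.7]
gripper_width: 51.8
```

{"fn": "send_rows", "kwargs": {"targets": [[0.4,0,0,30,0,0,0],[0.4,0,0,60,0,0,0],[0.1,-20,-25,80,0,0,-7],[0.1,-40,-50,90,0,0,-14],[0.1,-60,-75,90,0,0,-21]]}}

```text
time: 28.43
ee_pos: [530.3, -87.0, 193.5]
tool_rot: [0.639, 3.07, 0.001]
ft_force: [0.7, -1.3, 0.6]
gripper_width: 76.3
```

{"fn": "send_rows", "kwargs": {"targets": [[0.1,-15,-25,0,0,0,-7],[0.1,-30,-50,0,0,0,-14],[0.1,-45,-75,0,0,0,-21],[0.1,-60,-100,0,0,0,-28],[0.1,-75,-125,0,0,0,-35]]}}

```text
time: 28.85
ee_pos: [453.7, -213.0, 191.1]
tool_rot: [1.536, 2.738, 0.0]
ft_force: [0.1, -0.4, -0.2]
gripper_width: 76.9
```

```bash
python3 - <<'E'
from h import *
b=snap("scene","s5");a=snap("top","t5");s=arm.read_state();print(s["ee_pos"],s["tool_rot"])
A=cv2.resize(a[160:360,240:400],None,fx=2.5,fy=2.5,interpolation=2);B=cv2.resize(b[180:380,130:370],None,fx=2.5,fy=2.5,interpolation=2)
cv2.imwrite("pics/z13.png",np.hstack([A,B])[:,:800])
h=cv2.cvtColor(a,cv2.COLOR_BGR2HSV)
m=(h[...,0]<15)&(h[...,1]>120)&(np.arange(480)[:,None]>100)
for q in blobs(m,80):
    ys,xs=np.nonzero(q); print("br",xs.mean().round(1),ys.mean().round(1),q.sum(),rect("top",q,12))
E
```

```text
[ 451.61834187 -216.78459074  190.47950245] [ 1.54319737  2.73583583 -0.00626191]
br 622.7 345.3 437 ((415.0141296386719, -649.4280395507812), (24.248920440673828, 80.85659790039062), 22.953887939453125)
```

View pics/z13.png

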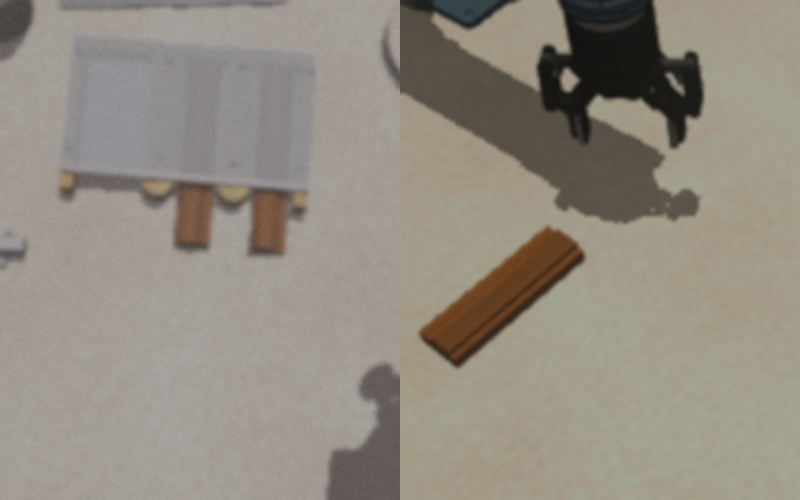

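{"fn": "send_rows", "kwargs": {"targets": [[0.1,-10,-16,0,0,0,-7],[0.1,-20,-32,0,0,0,-14],[0.1,-30,-48,0,0,0,-21],[0.1,-40,-64,0,0,0,-28],[0.1,-49.3,-79.4,0,0,0,-34.9]]}}

```text
time: 29.37
ee_pos: [405.1, -291.6, 190.8]
tool_rot: [2.285, 2.154, 0.001]
ft_force: [0.2, 0.5, -0.3]
gripper_width: 76.5
```

{"fn": "send_rows", "kwargs": {"targets": [[0.1,0,0,-20,0,0,0],[0.1,0,0,-45,0,0,0],[0.1,0,0,-70,0,0,0],[0.1,0,0,-70,0,0,0],[0.1,0,0,-70,0,0,0]]}}

```text
time: 29.78
ee_pos: [405.1, -290.5, 119.9]
tool_rot: [-2.279, -2.161, -0.001]
ft_force: [0.8, -0.2, 0.2]
gripper_width: 76.9
```

```bash
python3 - <<'E'
from h import *
b=snap("scene");s=arm.read_state();print(s["ee_pos"],s["tool_rot"],s["joint_positions"])
B=cv2.resize(b[210:330,100:260],None,fx=5,fy=5,interpolation=2)
cv2.imwrite("pics/z14.png",B)
E
```

```text
[ 405.75715992 -290.99572403  120.79125155] [2.27957496e+00 2.16055543e+00 1.23735892e-03] [ 0.89971786  0.62625688 -0.4631503   2.0224577   0.4822229   0.59871858
  0.05380551]
```

View pics/z14.png

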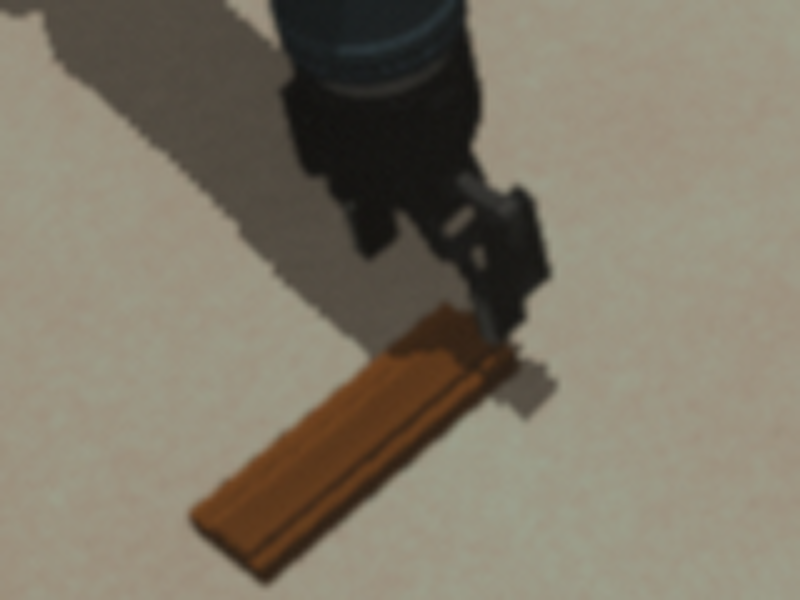

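{"fn": "send_rows", "kwargs": {"targets": [[0.1,0,0,-16,0,0,0],[0.1,0,0,-30,0,0,0],[0.1,0,0,-39,0,0,0],[0.1,0,0,-43,0,0,0],[0.1,0,0,-44.5,0,0,0]]}}

```text
time: 30.25
ee_pos: [405.2, -291.4, 75.5]
tool_rot: [2.281, 2.159, 0.0]
ft_force: [-0.3, -0.4, 0.2]
gripper_width: 76.9
```

{"fn": "send_rows", "kwargs": {"targets": [[1,0,0,0,0,0,0],[1,0,0,0,0,0,0],[1,0,0,0,0,0,0],[1,0,0,0,0,0,0],[1,0,0,0,0,0,0]]}}

```text
time: 30.67
ee_pos: [405.3, -291.6, 76.3]
tool_rot: [2.281, 2.158, 0.0]
ft_force: [-1.0, 1.0, 8.5]
gripper_width: 48.0
```

{"fn": "send_rows", "kwargs": {"targets": [[1,0,0,0,0,0,0],[1,0,0,15,0,0,0],[1,0,0,35,0,0,0],[1,0,0,50,0,0,0],[1,0,0,50,0,0,0]]}}

```text
time: 31.08
ee_pos: [406.2, -292.3, 127.9]
tool_rot: [2.279, 2.156, 0.002]
ft_force: [0.6, -1.3, -0.7]
gripper_width: 48.2
```

{"fn": "send_rows", "kwargs": {"targets": [[1,3,24,0,0,0,6.5],[1,6,48,0,0,0,13],[1,9,72,0,0,0,19.5],[1,12,96,0,0,0,26],[1,15,120,0,0,0,32.5]]}}

```text
time: 31.5
ee_pos: [419.6, -170.4, 124.9]
tool_rot: [-1.579, -2.716, 0.0]
ft_force: [0.3, -0.0, -0.5]
gripper_width: 48.1
```

{"fn": "send_rows", "kwargs": {"targets": [[1,3,24,0,0,0,6.5],[1,6,48,0,0,0,13],[1,9,72,0,0,0,19.5],[1,12,96,0,0,0,26],[1,15,120,0,0,0,32.5]]}}

```text
time: 31.92
ee_pos: [434.6, -50.3, 124.9]
tool_rot: [-0.756, -3.049, 0.0]
ft_force: [0.1, -0.2, -0.8]
gripper_width: 48.0
```

{"fn": "send_rows", "kwargs": {"targets": [[1,3,24,0,0,0,6.5],[1,6,48,0,0,0,13],[1,9,72,0,0,0,19.5],[1,12,96,0,0,0,25.9],[1,15.2,118.2,0,0,0,25.9]]}}

```text
time: 32.33
ee_pos: [449.7, 68.0, 124.7]
tool_rot: [-0.053, -3.141, -0.001]
ft_force: [-0.2, -0.1, -0.9]
gripper_width: 47.9
```

{"fn": "send_rows", "kwargs": {"targets": [[1,0,0,-10,0,0,0],[1,0,0,-20,0,0,0],[1,0,0,-20,0,0,0],[1,0,0,-20,0,0,0]]}}

```text
time: 32.67
ee_pos: [449.2, 65.6, 104.2]
tool_rot: [-0.064, -3.139, 0.002]
ft_force: [0.4, 0.3, -0.5]
gripper_width: 48.4
```

```bash
python3 - <<'E'
from h import *
a=snap("top");b=snap("scene","s6");s=arm.read_state();print(s["ee_pos"],s["tool_rot"],rk(s["ee_pos"]))
cv2.imwrite("pics/z15.png",cv2.resize(a[160:280,235:395],None,fx=5,fy=5,interpolation=2))
E
```

```text
[449.84764292  65.82686848 104.96295223] [-6.42562756e-02 -3.14045771e+00  1.05060376e-03] [[-125.18487082   63.5681506 ]]
```

View pics/z15.png

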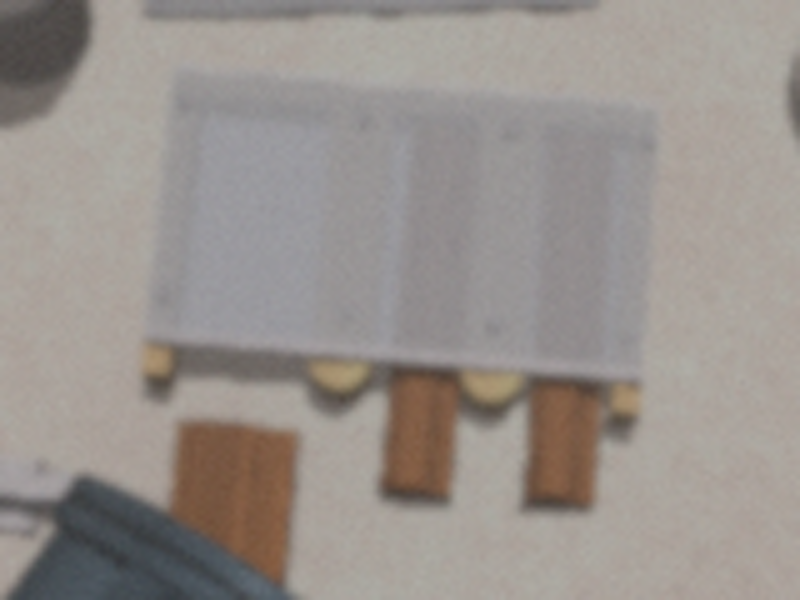

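View pics/s6.png

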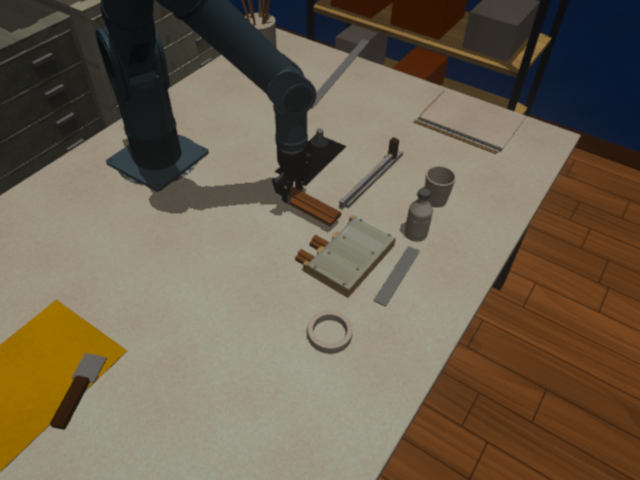

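```bash
python3 - <<'E'
from h import *
g=lambda p:[(235+x/5-.4,160+y/5-.4) for x,y in p]
print("held front",rk(ray("top",g([(178,423),(298,432),(283,585)]),45)).round(1))
print("lane b near end",rk(ray("top",g([(383,490),(449,495)]),15)).round(1))
E
```

```text
held front [[ 14.6  86.4]
 [ 14.7  36.7]
 [-49.1  37.2]]
lane b near end [[ -1.6   0.7]
 [ -1.6 -27.2]]
```

{"fn": "send_rows", "kwargs": {"targets": [[1,0,1.3,-12,0,0,0.5],[1,0,1.3,-22,0,0,0.5],[1,0,1.3,-27,0,0,0.5],[1,0,1.3,-29,0,0,0.5],[1,0,1.3,-29,0,0,0.5]]}}

```text
time: 33.18
ee_pos: [449.7, 67.7, 76.3]
tool_rot: [-0.049, -3.141, 0.003]
ft_force: [-0.7, -0.5, 2.0]
gripper_width: 48.0
```

{"fn": "send_rows", "kwargs": {"targets": [[1,5,-0.2,0,0,0,0],[1,13,-0.5,0,0,0,0],[1,21,-0.8,0,0,0,0],[1,29,-1.1,0,0,0,0],[1,37,-1.4,0,0,0,0]]}}

```text
time: 33.6
ee_pos: [487.2, 66.8, 76.3]
tool_rot: [-0.048, -3.141, 0.0]
ft_force: [-3.3, 0.4, 6.9]
gripper_width: 48.4
```

{"fn": "send_rows", "kwargs": {"targets": [[1,8,-0.3,0,0,0,0],[1,18,-0.7,0,0,0,0],[1,28,-1.1,0,0,0,0],[1,38,-1.5,0,0,0,0],[1,48,-1.9,0,0,0,0]]}}

```text
time: 34.02
ee_pos: [535.3, 65.0, 76.3]
tool_rot: [-0.048, -3.14, -0.0]
ft_force: [-3.5, 1.3, 6.0]
gripper_width: 48.2
```

{"fn": "send_rows", "kwargs": {"targets": [[1,8,-0.3,0,0,0,0],[1,18,-0.7,0,0,0,0],[1,28,-1.1,0,0,0,0],[1,38,-1.5,0,0,0,0],[1,46,-1.8,0,0,0,0]]}}

```text
time: 34.43
ee_pos: [581.8, 63.0, 76.3]
tool_rot: [-0.049, -3.141, -0.0]
ft_force: [-3.2, -0.1, 6.4]
gripper_width: 47.9
```

{"fn": "send_rows", "kwargs": {"targets": [[1,3,-0.1,0,0,0,0],[1,6,-0.2,0,0,0,0],[1,8,-0.3,0,0,0,0],[1,10,-0.4,0,0,0,0],[1,12,-0.4,0,0,0,0]]}}

```text
time: 34.85
ee_pos: [592.6, 62.9, 76.3]
tool_rot: [-0.048, -3.14, -0.0]
ft_force: [-4.8, -0.5, 6.9]
gripper_width: 47.8
```

{"fn": "send_rows", "kwargs": {"targets": [[1,1,0,0,0,0,0],[1,1.5,0,0,0,0,0],[1,1.5,0,0,0,0,0]]}}

```text
time: 35.1
ee_pos: [593.1, 62.9, 76.3]
tool_rot: [-0.048, -3.138, 0.001]
ft_force: [-7.3, -0.5, 10.9]
gripper_width: 48.0
```

{"fn": "send_rows", "kwargs": {"targets": [[0.3,-2,0,0,0,0,0],[0.2,-2,0,0,0,0,0],[0.2,-2,0,0,0,0,0],[0.2,-2,0,5,0,0,0],[0.2,-2,0,20,0,0,0]]}}

```text
time: 35.52
ee_pos: [591.5, 62.0, 95.0]
tool_rot: [-0.049, -3.138, 0.001]
ft_force: [-0.5, 0.2, -0.2]
gripper_width: 68.5
```

{"fn": "send_rows", "kwargs": {"targets": [[0,0,0,30,0,0,0],[0,0,0,60,0,0,0],[0,0,20,100,0,0,0],[0,0,60,110,0,0,0],[0,-20,95,110,0,0,0]]}}

```text
time: 35.93
ee_pos: [577.5, 158.6, 211.7]
tool_rot: [0.057, 3.131, 0.006]
ft_force: [0.6, 1.8, 0.5]
gripper_width: 85.6
```

{"fn": "send_rows", "kwargs": {"targets": [[0,0,38,0,0,0,0],[0,0,76,0,0,0,0],[0,0,114,0,0,0,0],[0,0,152,0,0,0,0],[0,0,152,0,0,0,0]]}}

```text
time: 36.35
ee_pos: [569.2, 319.7, 208.9]
tool_rot: [0.032, 3.141, 0.014]
ft_force: [-0.9, 1.1, 1.0]
gripper_width: 85.7
```

```bash
python3 - <<'E'
from h import *
a=snap("top","t7");b=snap("scene","s7");s=arm.read_state();print(s["ee_pos"],s["tool_rot"],s["joint_positions"])
A=cv2.resize(a[160:280,235:395],None,fx=5,fy=5,interpolation=2)
cv2.imwrite("pics/z16.png",A)
B=cv2.resize(b[100:220,300:460],None,fx=5,fy=5,interpolation=2)
cv2.imwrite("pics/z17.png",B)
E
```

```text
[571.6023516  312.11237649 207.45027201] [4.21089315e-02 3.14069777e+00 2.72034732e-03] [-0.00923249  0.8253719  -0.87999094  1.57078217  0.69537926  1.08175634
  0.475154  ]
```

View pics/z16.png

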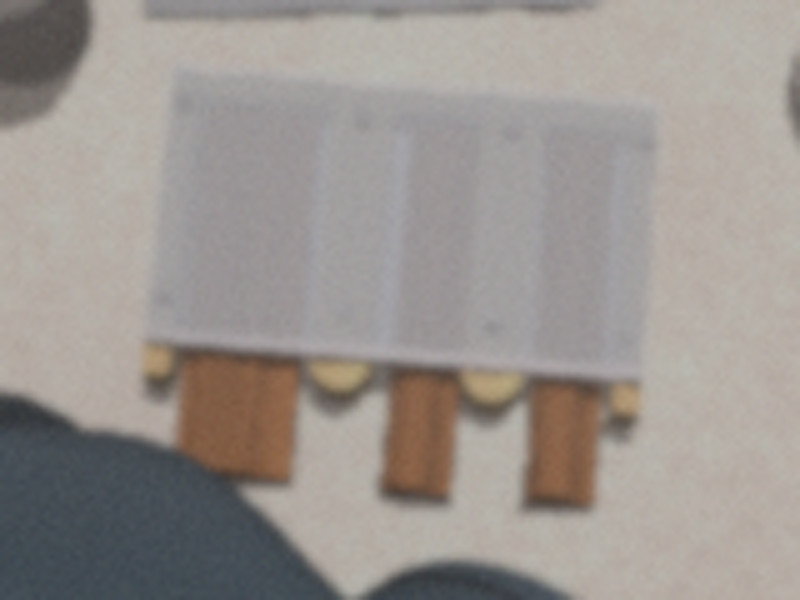

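View pics/z17.png

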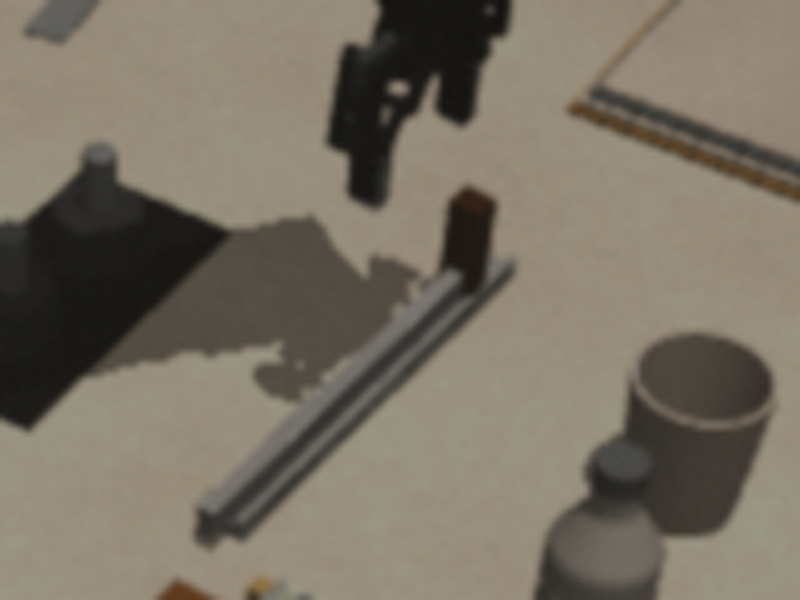

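```bash
python3 - <<'E'
from h import *
g=lambda p:[(235+x/5-.4,160+y/5-.4) for x,y in p]
print("lane c near end",rk(ray("top",g([(178,472),(291,482)]),15)).round(1))
print(ray("scene",[(394.4,140.2)],77))
E
```

```text
lane c near end [[-0.7 87.4]
 [-1.2 39.6]]
[[575.22566844 389.34772457  77.        ]]
```

{"fn": "send_rows", "kwargs": {"targets": [[0,1,25,0,0,0,-0.5],[0,2,55,0,0,0,-0.5],[0,2.4,81.4,0,0,0,-0.5],[0,2.4,81.4,-10,0,0,-0.5],[0,2.4,81.4,-30,0,0,-0.5]]}}

```text
time: 36.87
ee_pos: [575.8, 392.6, 179.1]
tool_rot: [0.061, 3.137, 0.006]
ft_force: [1.3, -0.4, -1.2]
gripper_width: 85.3
```

{"fn": "send_rows", "kwargs": {"targets": [[0,0,0,-20,0,0,0],[0,0,0,-40,0,0,0],[0,0,0,-55,0,0,0],[0,0,0,-60,0,0,0],[0,0,0,-60,0,0,0]]}}

```text
time: 37.28
ee_pos: [574.9, 389.4, 115.0]
tool_rot: [-0.064, -3.139, 0.003]
ft_force: [-0.3, 0.6, -0.2]
gripper_width: 85.5
```

{"fn": "send_rows", "kwargs": {"targets": [[0.5,0,0,0,0,0,0],[1,0,0,0,0,0,0],[1,0,0,0,0,0,0],[1,0,0,0,0,0,0],[1,0,0,0,0,0,0]], "squeeze": 40}}

```text
time: 37.7
ee_pos: [575.1, 391.2, 116.8]
tool_rot: [0.062, 3.14, 0.001]
ft_force: [-0.1, 0.2, 0.0]
gripper_width: 25.1
```

{"fn": "send_rows", "kwargs": {"targets": [[1,0,0,0,0,0,0],[1,0,0,0,0,0,0],[1,0,0,0,0,0,0]]}}

```text
time: 37.95
ee_pos: [575.1, 391.4, 116.8]
tool_rot: [0.062, 3.14, 0.001]
ft_force: [-0.4, -1.1, 5.6]
gripper_width: 19.4
```

{"fn": "send_rows", "kwargs": {"targets": [[1,-0.6,-14,0,0,0,0],[1,-1.3,-32,0,0,0,0],[1,-2,-50,0,0,0,0],[1,-2.7,-68,0,0,0,0],[1,-3.4,-86,0,0,0,0]]}}

```text
time: 38.37
ee_pos: [571.3, 305.5, 116.8]
tool_rot: [0.061, 3.141, 0.004]
ft_force: [-0.1, 2.6, 3.4]
gripper_width: 19.7
```

{"fn": "send_rows", "kwargs": {"targets": [[1,-0.7,-18,0,0,0,0],[1,-1.4,-36,0,0,0,0],[1,-2.1,-54,0,0,0,0],[1,-2.9,-72,0,0,0,0],[1,-3.6,-90,0,0,0,0]]}}

```text
time: 38.78
ee_pos: [567.3, 215.6, 116.8]
tool_rot: [-0.061, -3.141, -0.003]
ft_force: [-1.9, 1.9, 5.3]
gripper_width: 19.3
```

{"fn": "send_rows", "kwargs": {"targets": [[1,-0.6,-14,0,0,0,0],[1,-1.2,-28,0,0,0,0],[1,-1.8,-42,0,0,0,0],[1,-2,-52,0,0,0,0],[1,-2.3,-58,0,0,0,0]]}}

```text
time: 39.2
ee_pos: [564.8, 156.9, 116.7]
tool_rot: [-0.062, -3.14, -0.001]
ft_force: [-3.2, 2.3, 5.8]
gripper_width: 19.4
```

Now I'll creep to the shut stop, watching Fy.

{"fn": "send_rows", "kwargs": {"targets": [[1,-0.1,-2,0,0,0,0],[1,-0.2,-4,0,0,0,0],[1,-0.2,-6,0,0,0,0],[1,-0.3,-8,0,0,0,0],[1,-0.3,-8,0,0,0,0]]}}

```text
time: 39.62
ee_pos: [564.6, 154.3, 116.9]
tool_rot: [0.057, 3.14, 0.014]
ft_force: [-0.5, 13.6, -2.7]
gripper_width: 19.6
```

{"fn": "send_rows", "kwargs": {"targets": [[1,0,-2,0,0,0,0],[1,0,-4,0,0,0,0],[1,0,-4,0,0,0,0]]}}

```text
time: 39.87
ee_pos: [564.5, 153.8, 117.0]
tool_rot: [0.053, 3.139, 0.024]
ft_force: [1.6, 23.5, -8.8]
gripper_width: 19.5
```

```bash
python3 - <<'E'
from h import *
a=snap("top","t8");b=snap("scene","s8");s=arm.read_state();print(s["ee_pos"],s["ft_force"])
A=cv2.resize(a[180:300,215:375],None,fx=5,fy=5,interpolation=2)
cv2.imwrite("pics/z18.png",A)
B=cv2.resize(b[160:280,270:430],None,fx=5,fy=5,interpolation=2)
cv2.imwrite("pics/z19.png",B)
E
```

```text
[564.47811213 153.83256095 116.956732  ] [ 2.53471061 23.33746359 -8.58567225]
```

View pics/z18.png

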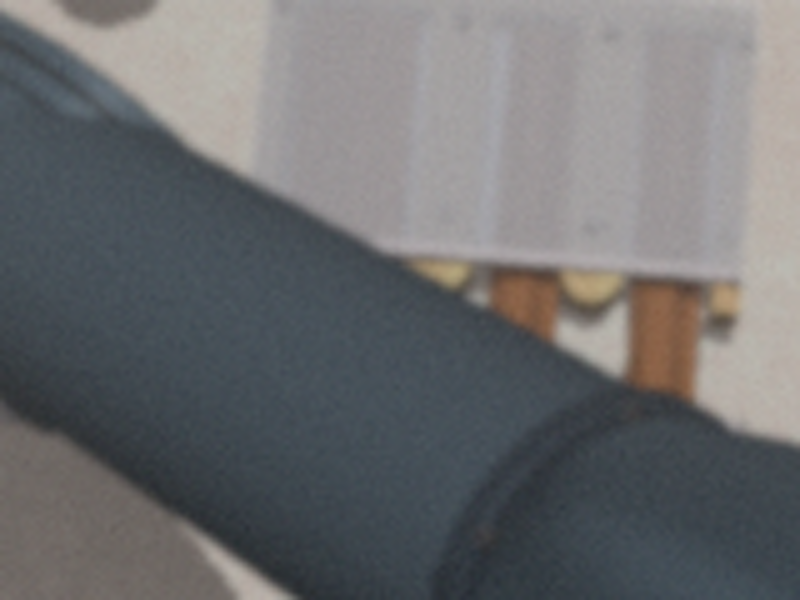

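View pics/z19.png

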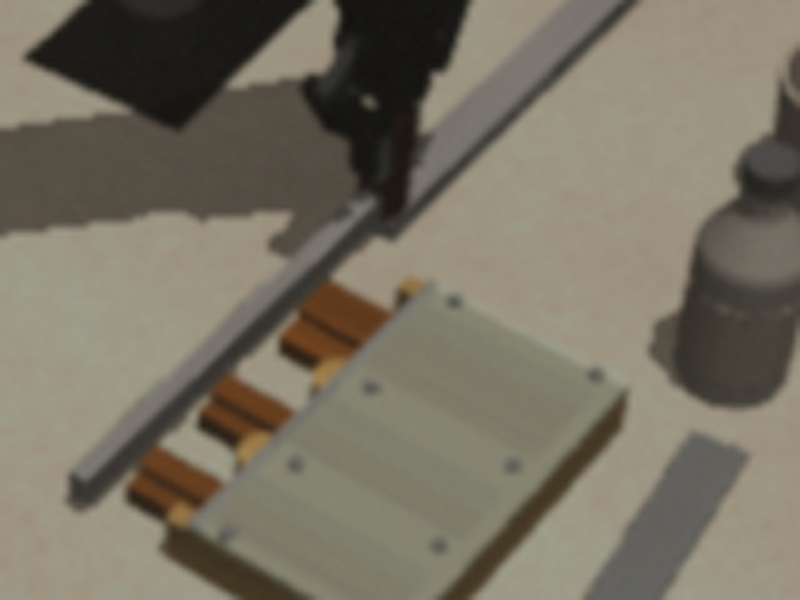

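{"fn": "send_rows", "kwargs": {"targets": [[1,0,4,0,0,0,0],[1,0,7,0,0,0,0],[0.7,0,7,0,0,0,0],[0.4,0,7,0,0,0,0],[0,0,7,0,0,0,0]]}}

```text
time: 40.38
ee_pos: [565.3, 151.3, 115.8]
tool_rot: [-0.063, -3.141, 0.001]
ft_force: [-0.2, -0.7, 0.4]
gripper_width: 48.8
```

{"fn": "send_rows", "kwargs": {"targets": [[0,0,0,0,0,0,0],[0,0,0,20,0,0,0],[0,0,0,50,0,0,0],[0,0,0,85,0,0,0],[0,0,0,120,0,0,0]]}}

```text
time: 40.8
ee_pos: [564.9, 151.4, 236.9]
tool_rot: [-0.062, -3.14, 0.001]
ft_force: [0.6, 0.1, 0.6]
gripper_width: 85.4
```

{"fn": "send_rows", "kwargs": {"targets": [[0,-30,25,10,0,0,0],[0,-60,50,20,0,0,0],[0,-90,75,20,0,0,0],[0,-110,105,20,0,0,0],[0,-130,140,20,0,0,0]]}}

```text
time: 41.22
ee_pos: [434.5, 291.3, 256.1]
tool_rot: [0.065, 3.14, -0.003]
ft_force: [0.4, 0.1, -0.4]
gripper_width: 85.1
```

{"fn": "send_rows", "kwargs": {"targets": [[0,-4,38,0,0,0,0],[0,-8,76,0,0,0,0],[0,-12,114,0,0,0,0],[0,-16,140,0,0,0,0],[0,-16,140,0,0,0,0]]}}

```text
time: 41.63
ee_pos: [416.2, 437.8, 256.8]
tool_rot: [-0.052, -3.14, -0.008]
ft_force: [-0.7, 0.1, 0.6]
gripper_width: 85.0
```

```bash
python3 - <<'E'
from h import *
a=snap("top","t9");b=snap("scene","s9");s=arm.read_state();print(s["ee_pos"],s["ft_force"])
A=cv2.resize(a[180:300,215:375],None,fx=5,fy=5,interpolation=2)
cv2.imwrite("pics/z20.png",A)
print(rk(ray("scene",[(270+80/5-.4,160+482/5-.4)],30)))
E
```

```text
[418.68534457 432.58226839 255.80032164] [-0.00242717  0.11143319  0.54649382]
[[ -12.672448   -111.26709158]]
```

View pics/t9.png

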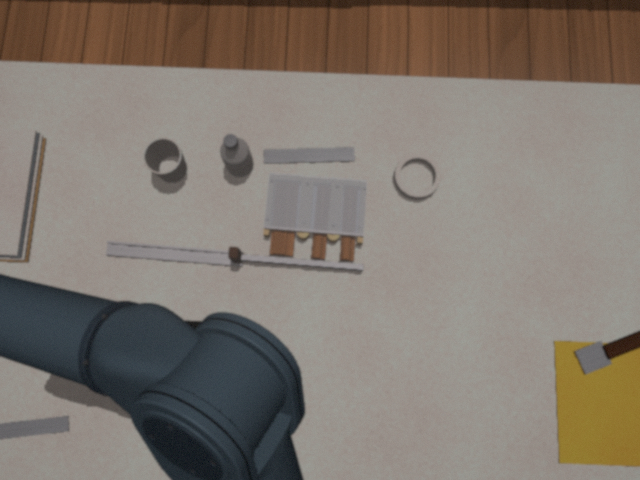

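View pics/z20.png

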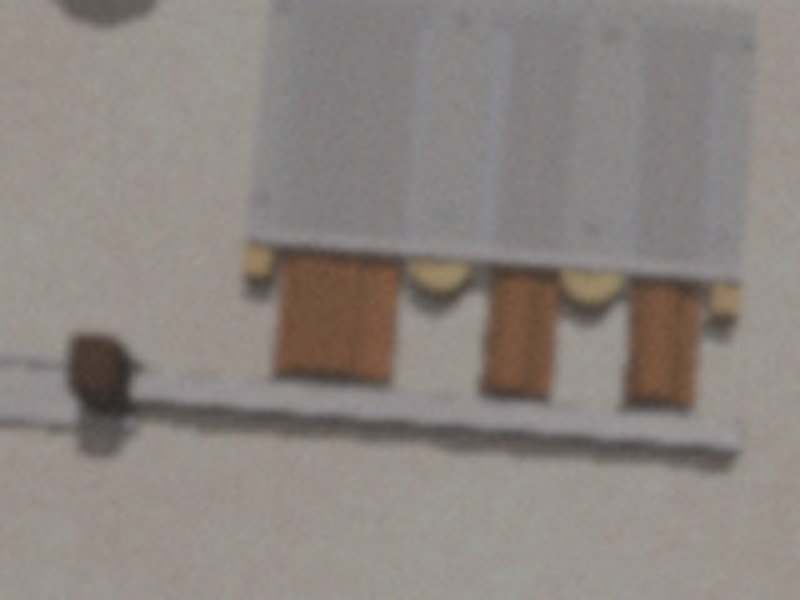

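View pics/s9.png

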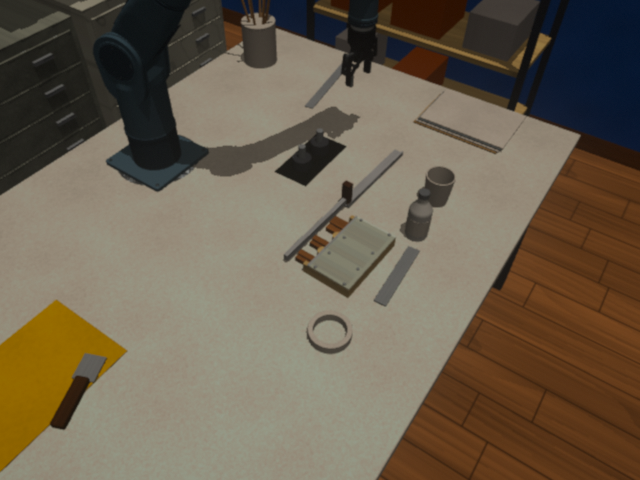

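```bash
python3 - <<'E'
from h import *
g=lambda p,y0:[(215+x/5-.4,y0+y/5-.4) for x,y in p]
print("end now",rk(ray("top",g([(741,430),(741,447)],180),30)).round(1)," start",rk(ray("top",g([(714,522),(714,546)],160),30)).round(1))
print("handle now",ray("top",g([(92,362)],180),77).round(1),"start",ray("top",g([(69,462)],160),77).round(1))
print("near ends",rk(ray("top",g([(276,374),(390,382),(482,392),(550,397),(625,403),(692,407)],180),15)).round(1))
b=cv2.imread("pics/s9.png");cv2.imwrite("pics/z21.png",cv2.resize(b[120:270,270:430],None,fx=5,fy=4,interpolation=2))
E
```

```text
end now [[ -12.6 -107.8]
 [ -19.7 -108.3]]  start [[-10.1 -96.4]
 [-20.2 -97.1]]
handle now [[565.3 153.7  77. ]] start [[565.  162.9  77. ]]
near ends [[ -1.6  88.2]
 [ -1.2  40. ]
 [ -2.5   1. ]
 [ -2.4 -27.7]
 [ -2.5 -59.3]
 [ -2.  -87.5]]
```

View pics/z21.png

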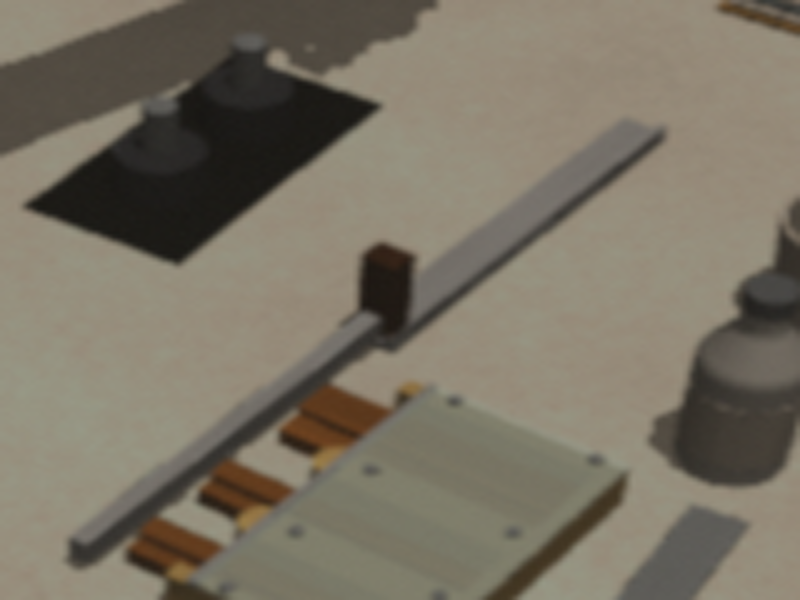

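```bash
python3 - <<'E'
from h import *
print(ray("scene",[(270+249/5-.4,120+41/4-.4),(270+162/5-.4,120+105/4-.4)],79).round(1))
s=arm.read_state();print(s["time"],np.abs(s["dq"]).max(),s["gripper_width"])
print(arm.close_job())
E
```

```text
[[372.1 302.8  79. ]
 [373.9 212.1  79. ]]
41.7333 0.04483925329447307 85.41093148542302
the job is handed in; nothing more can be done
None
```

The job was done and handed in at about 42 s; no verdict was reported. Both weights stand on the mat, the three mouldings are in their lanes (two narrow in lane_a and lane_b, the wide one in lane_c), and the gate is shut.

**Weights:** both stand upright. Their last measured positions were about (372, 303) and (374, 212) mm, with the mat centre at (376, 259), so both are well inside it.

**Mouldings:** each one was pushed in until I felt the back wall. The near ends measured 1 to 2.5 mm in front of the home plane, inside the 9 mm allowed, and all lie flat.

**Gate:** it came up hard against its stop at about 23 N. The bar's free end measured −108 mm in the top view and −111 mm in the scene view, against −110 mm nominal. The two views differ by about 3 mm, but both are within tolerance.

**Other things on the table:** the bystanders look unmoved in the last pictures, and the gripper was clear of everything. No grip slip or knock was noticed.

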